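# Change over the coffee tasting rail

## Task

Change over the tasting rail on the café counter: swing its red latch lever wide open, slide every white-capped empty jar out of the mouth and stand it upright in the steel return tray, and only then slide all the red-capped fresh jars in under the lips, each fully inside the rail. Finally swing the lever fully shut across the mouth behind them. Leave the black-capped decaf jar and everything else on the counter where it is.

Things in the scene. Friction and masses are not known exactly. Their poses are not given: they have to be found in the camera images.
- rail: Fixed wooden tasting rail with a T-slot lane. Origin under the centre of its mouth; local +x runs down the lane from the mouth, y to the left of that, z up. Lane x = 0 to 240 mm (then a stop), floor 8 mm above the table, 60 mm wide between walls. Lips overhang it, 21 to 27 mm above the table, leaving a slot 38 mm wide.
- rail_mouth (a point): Centre of the lane floor at the mouth, the lane's only way in and out: a jar's foot slides under the lips with its body in the slot. In front of it (rail x -110 to 0, y +-56 mm) an open apron at floor height, with two guides 12 mm high narrowing from 105 mm apart at x = -36 to 62 mm at the mouth.
- rail_end (a point): Centre of the lane floor at the closed far end, 240 mm from the mouth. The lane has room for four jars in a row; it is waxed and slides easily, and a foot standing in it has 5 mm of play below the lips and 3 mm to each side.
- latch (a joint): Angle (rad) of the red latch lever, a bar turning about an upright pivot beside the mouth: 0 = shut, pointing to the rail's -y right across the mouth (stops there); grows as the free end swings out away from the mouth, clockwise seen from above; 1.57 = pointing to the rail's -x; stop at 2.0. Stays where it is left.
- latch_knob (a point): On the upright red round knob at the lever's free end, 16 mm in diameter, 40 to 80 mm above the table; the point is on its axis 66 mm above the table, 100 mm from the pivot.
- latch_pivot (a point): The lever's pivot, fixed to the rail at x = -14, y = +56 mm, 30 mm above the table; the bar is 14 mm wide and lies 30 to 40 mm above the table, from 8 mm behind the pivot to 108 mm out.
- tray: Fixed open steel return tray, outside 130 (x) by 210 (y) mm, walls 4 mm thick and 24 mm high, inner floor 4 mm above the table; origin at the centre of the underside.
- fresh1: Fresh (red-capped, brown beans) 88 mm tall tasting jar standing upright: round steel foot 54 mm in diameter and 8 mm thick, above it a body 30 mm in diameter up to 68 mm, then a red cap 32 mm in diameter up to 88 mm. Origin at the centre of the underside, z up the jar. May be absent.
- fresh2: Fresh (red-capped, brown beans) 88 mm tall tasting jar standing upright: round steel foot 54 mm in diameter and 8 mm thick, above it a body 30 mm in diameter up to 68 mm, then a red cap 32 mm in diameter up to 88 mm. Origin at the centre of the underside, z up the jar. May be absent.
- fresh3: Fresh (red-capped, brown beans) 88 mm tall tasting jar standing upright: round steel foot 54 mm in diameter and 8 mm thick, above it a body 30 mm in diameter up to 68 mm, then a red cap 32 mm in diameter up to 88 mm. Origin at the centre of the underside, z up the jar. May be absent.
- fresh4: Fresh (red-capped, brown beans) 88 mm tall tasting jar standing upright: round steel foot 54 mm in diameter and 8 mm thick, above it a body 30 mm in diameter up to 68 mm, then a red cap 32 mm in diameter up to 88 mm. Origin at the centre of the underside, z up the jar. May be absent.
- empty1: Empty (white-capped, pale) 88 mm tall tasting jar standing upright: round steel foot 54 mm in diameter and 8 mm thick, above it a body 30 mm in diameter up to 68 mm, then a white cap 32 mm in diameter up to 88 mm. Origin at the centre of the underside, z up the jar. Starts in the rail's lane. May be absent.
- empty2: Empty (white-capped, pale) 88 mm tall tasting jar standing upright: round steel foot 54 mm in diameter and 8 mm thick, above it a body 30 mm in diameter up to 68 mm, then a white cap 32 mm in diameter up to 88 mm. Origin at the centre of the underside, z up the jar. Starts in the rail's lane. May be absent.
- decaf: Decaf (black-capped, brown) 88 mm tall tasting jar standing upright: round steel foot 54 mm in diameter and 8 mm thick, above it a body 30 mm in diameter up to 68 mm, then a black cap 32 mm in diameter up to 88 mm. Origin at the centre of the underside, z up the jar. Not to be moved.
- cup: Bystander: red mug, 72 mm across, 62 mm tall, origin under its centre.
- pitcher: Bystander: steel milk pitcher with a handle, 84 mm across, 100 mm tall, origin under its centre.
- tamper: Bystander: steel tamper standing on its 58 mm face, 80 mm tall, origin under its centre.
- syrup: Bystander: amber syrup bottle, 68 mm across, 190 mm tall, origin under its centre.
- plate: Bystander: white plate, 140 mm across, 18 mm tall, origin under its centre.
There are look-alikes about, which are no part of the job. Leave any purple or yellow look-alike of the fresh1 alone. What is shaped like the empty2 but purple is not meant.

How it is judged:
By the outcome, as a careful person would: the job done as asked, in the order asked, and still so for the second after the job is handed in, with the robot touching nothing.
Of fresh1, fresh2, fresh3, fresh4 only 2 to 4 are there at a start; the rules pass over those that are not, and their reading is None.
Of empty1, empty2 only 1 to 2 are there at a start; the rules pass over those that are not, and their reading is None.
At some moment in a run one of fresh1, fresh2, fresh3, fresh4 may be knocked a few centimetres aside while the robot is not near it.
It also fails if it takes over 210 s, if anything falls off the work surface, if the arm or the gripper's body presses on something with over 40 N, if the wrist force passes 120 N, or if a joint passes its speed limit or range.

## Robot

A 6-joint arm with a two-finger parallel gripper is mounted at the origin on the work surface. World frame = base frame: x ahead of the robot, y to its left, z up, the work surface at z = 0. Lengths are in m, angles in rad, forces in N, time in s.
With the tool pointing down it reaches from about 0.35 to 0.85 m from the base axis. Payload 8.1 kg.
Tool frame: the origin (TCP) lies on the centre line of the jaws, within the pads' length; the fingertips stand 14 mm ahead of it and the grasp point (between the pads) lies 5 mm behind it; z points along the fingers, y is the direction in which the jaws open and shut (so a half turn about z gives the same grasp; the last joint's range is limited). The gripper opens to 93 mm and grips with 3 to 60 N. Pads are 15 mm wide; open, the fingers measure 128 mm over their backs; the gripper's body (75 mm by 188 mm) begins 65 mm behind the grasp point.
Start: joints at [1.245, 0.13, 1.488, -0, 1.523, -0.085], TCP at [0.143, 0.583, 0.212] pointing down, gripper open.
Joint ranges: [-2.96, 2.96], [-0.89, 2.26], [0.02, 2.5], [-1.34, 4.48], [0, 2.73], [-2.66, 2.66]. Speed limits (rad/s): [2.39, 2.39, 2.79, 3.14, 3.14, 3.14].

## Interface

Orientations are given as a rotation vector (axis times angle).
In Python, from plant import robot gives the robot as it stands.
- The arm moves only by the tool jog_arm, never from a script. Its argument "steps" is a list of rows, each a list of 7 numbers: the closure, from 0 (fully open) to 1 (shut), then the shift along the tool's x, y, z in m, then the turn, a rotation vector about the tool's x, y, z in rad. In form: [[jaw, tx, ty, tz, rx, ry, rz], ...]. A call has 1 to 5 rows; each row is the pose to reach, as a shift and turn from the pose measured when the call began, along the tool's axes at that moment; what a row does not reach only later rows make up. A row lasts 1/8 s, in which the tool goes at most 62.5 mm and 10.7 degrees, less where a joint would pass 70% of its speed; a pose out of reach is approached as far as the arm can. A call with a gripper value outside its range is refused whole. The fingers move at their own pace and stop on an object; "force" is the grip in N (left out, the last holds). Time passes only in rows, so rows that repeat a pose let the fingers close. It gives the time, the measured TCP pose, the force and the opening at its end, in the units of the state.
- robot.read_state(): the state, without advancing time (a new reading comes with each control period).
- robot.read_camera(name): name is "scene" or "top"; returns a dict with "image" (480x640x3 uint8, red, green, blue), "mtx" (3x3 intrinsics, pixels), "extrinsics" (4x4, takes a point from camera to world coordinates). Camera axes: x right, y down, z forward; pixel columns grow to the right and rows downward; lengths in m; the calibration is good to about 2 mm. A picture is of the moment at which its call begins. There is no depth.
- robot.close_job(): hands the job in, once; it reports no verdict.
The state is a dict: "t": time; "q": joint angles; "dq": joint speeds; "joint_torque": joint torques, N m; "tool_pos": TCP position; "orientation": TCP orientation; "force": force on the tool from outside, world axes, zero at the start; "wrist_torque": the same for the moment, N m; "opening": finger opening in m.
Only numpy, scipy, OpenCV 4.12 (cv2) and the standard library are available. Lean on these libraries where they do the work, as an engineer would, in place of code of your own. Each camera call takes 0.05 s, during which the arm holds its last target.

## Working session

There is one attempt and no reset: what is moved stays moved. The work goes in short steps, Python scripts to look and compute and a tool call to move; the robot and the scene stay as the last step left them, time stands still between calls to the robot, and variables do not carry over. Pictures are saved under pics/ and viewed, and the job is handed in when it is done.

Besides the shell and the picture viewer there is one more tool, called as name(argument=value, ...), one argument or row to a line, values as JSON. jog_arm: Moves the arm, as the interface text tells. Its arguments: {"type":"object","properties":{"steps":{"type":"array"},"force":{"type":"number"}},"required":["steps"]}

```bash
ls; mkdir -p pics; python3 - <<'E'
from plant import robot
import cv2
for n in("scene","top"):
    c=robot.read_camera(n); cv2.imwrite(f"pics/{n}0.png",c["image"][:,:,::-1]); print(n,c["mtx"].round(1).tolist(),c["extrinsics"].round(4).tolist())
s=robot.read_state()
for k,v in s.items(): print(k,v)
E
```

```text
pics
scene [[578.1, 0.0, 311.4], [0.0, 578.1, 231.6], [0.0, 0.0, 1.0]] [[-0.8669, 0.3558, -0.3492, 1.0023], [0.4984, 0.6032, -0.6227, 0.7379], [-0.0109, -0.7139, -0.7002, 0.9156], [0.0, 0.0, 0.0, 1.0]]
top [[583.9, 0.0, 316.9], [0.0, 583.9, 243.2], [0.0, 0.0, 1.0]] [[0.004, -0.998, 0.0628, 0.4853], [-0.9998, -0.0027, 0.0209, -0.053], [-0.0207, -0.0629, -0.9978, 1.5386], [0.0, 0.0, 0.0, 1.0]]
t 0.1
q [ 1.24460431e+00  1.31046652e-01  1.48916534e+00 -9.97019157e-06
  1.52297210e+00 -8.54028949e-02]
dq [-7.79957768e-04 -2.23222848e-03 -2.39073228e-03 -5.45455104e-04
  3.00518572e-05  6.29348734e-04]
joint_torque [ 8.47837036e-04 -5.61342323e+01 -4.93097448e+01  7.70001649e-02
  2.91107706e-02 -5.29694705e-05]
tool_pos [0.14290143 0.58221005 0.2107184 ]
orientation [-3.77278847e-01 -3.11853765e+00  2.45002552e-03]
force [-0.53396654  0.62035704 -0.13692025]
wrist_torque [0.01440793 0.03126235 0.0193061 ]
opening 0.09289501869081909
```

View pics/scene0.png

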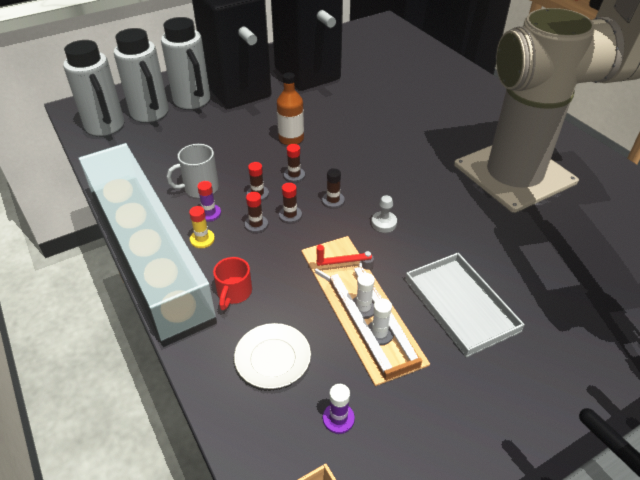

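View pics/top0.png

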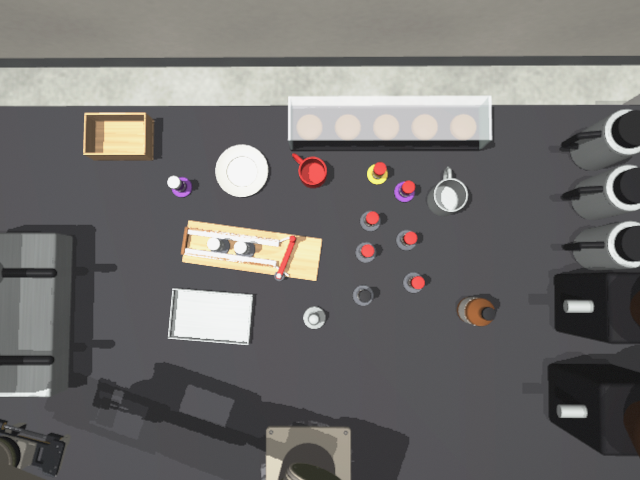

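```bash
cat > h.py <<'E'
import numpy as np, cv2
from plant import robot
from scipy.spatial.transform import Rotation as R
def cam(n,save=None):
    c=robot.read_camera(n)
    if save: cv2.imwrite(f"pics/{save}.png",c["image"][:,:,::-1])
    return c
def ray(c,uv,z):
    u,v=uv; d=c["extrinsics"][:3,:3]@np.linalg.inv(c["mtx"])@np.array([u,v,1.]); o=c["extrinsics"][:3,3]
    return o+d*(z-o[2])/d[2]
def proj(c,p):
    E=np.linalg.inv(c["extrinsics"]); q=c["mtx"]@(E[:3,:3]@np.asarray(p)+E[:3,3]); return q[:2]/q[2]
def crop(c,x0,y0,x1,y1,k,name):
    cv2.imwrite(f"pics/{name}.png",cv2.resize(c["image"][y0:y1,x0:x1,::-1],None,fx=k,fy=k,interpolation=cv2.INTER_CUBIC))
def blobs(c,lo,hi,amin=20):
    h=cv2.cvtColor(c["image"],cv2.COLOR_RGB2HSV); m=cv2.inRange(h,np.array(lo),np.array(hi))
    if lo[0]==0 and hi[0]<=8: m|=cv2.inRange(h,np.array([172,lo[1],lo[2]]),np.array([180,hi[1],hi[2]]))
    n,l,s,ce=cv2.connectedComponentsWithStats(m)
    return [(ce[i].round(1),s[i].tolist()) for i in range(1,n) if s[i][4]>=amin]
def tri(a,pa,b,pb):
    P=[]
    for c,p in((a,pa),(b,pb)):
        d=c["extrinsics"][:3,:3]@np.linalg.inv(c["mtx"])@np.array([*p,1.]); P.append((c["extrinsics"][:3,3],d/np.linalg.norm(d)))
    A=sum(np.eye(3)-np.outer(d,d) for o,d in P); B=sum((np.eye(3)-np.outer(d,d))@o for o,d in P)
    return np.linalg.solve(A,B)
E
python3 - <<'E'
from h import *
t=cam("top");s=cam("scene")
crop(t,165,210,345,350,4.4,"railtop"); crop(s,290,220,530,390,3.3,"railscene"); crop(t,280,150,520,340,3.3,"jarstop")
for n,c in(("top",t),("scene",s)):
    print(n)
    for b in blobs(c,(0,150,90),(6,255,255)): print(b, ray(c,b[0],.088).round(4))
E
```

```text
top
(array([311.3, 170.5]), [292, 154, 35, 33, 736]) [ 0.7594 -0.0078  0.088 ]
(array([379.6, 168.2]), [374, 162, 13, 13, 128]) [ 0.7652 -0.1789  0.088 ]
(array([408. , 186.9]), [402, 181, 13, 13, 135]) [ 0.718  -0.2496  0.088 ]
(array([372.1, 217.7]), [366, 212, 13, 13, 125]) [ 0.6406 -0.16    0.088 ]
(array([410. , 237.8]), [404, 232, 13, 13, 131]) [ 0.5906 -0.2538  0.088 ]
(array([287.2, 254.1]), [279, 236, 17, 38, 182]) [0.5492 0.0512 0.088 ]
(array([367.3, 250.6]), [362, 245, 12, 12, 121]) [ 0.5585 -0.1479  0.088 ]
(array([417.5, 282.2]), [411, 276, 14, 13, 133]) [ 0.4807 -0.2716  0.088 ]
scene
(array([293.1, 150.3]), [287, 144, 13, 14, 164]) [ 0.489  -0.2609  0.088 ]
(array([255. , 168.8]), [248, 162, 14, 15, 179]) [ 0.5985 -0.2434  0.088 ]
(array([204.6, 187.9]), [198, 181, 14, 15, 176]) [ 0.7249 -0.2391  0.088 ]
(array([288.8, 189.8]), [282, 182, 15, 16, 189]) [ 0.5668 -0.1379  0.088 ]
(array([253.4, 199.1]), [246, 191, 15, 17, 209]) [ 0.6478 -0.1497  0.088 ]
(array([196.9, 213.4]), [189, 206, 16, 16, 202]) [ 0.7711 -0.1693  0.088 ]
(array([337.3, 257.4]), [317, 244, 55, 22, 417]) [0.5818 0.0899 0.088 ]
(array([232.1, 280.5]), [213, 257, 39, 53, 1513]) [0.784  0.0399 0.088 ]
```

View pics/railtop.png

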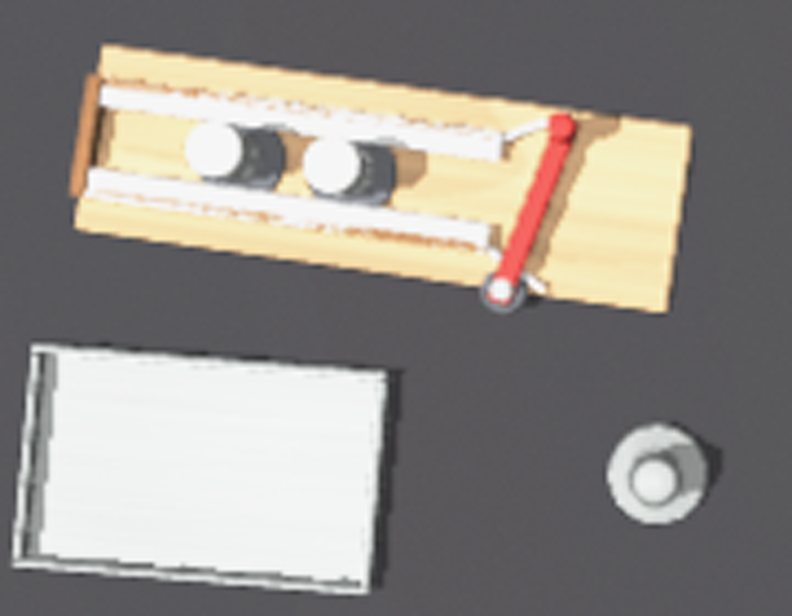

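View pics/railscene.png

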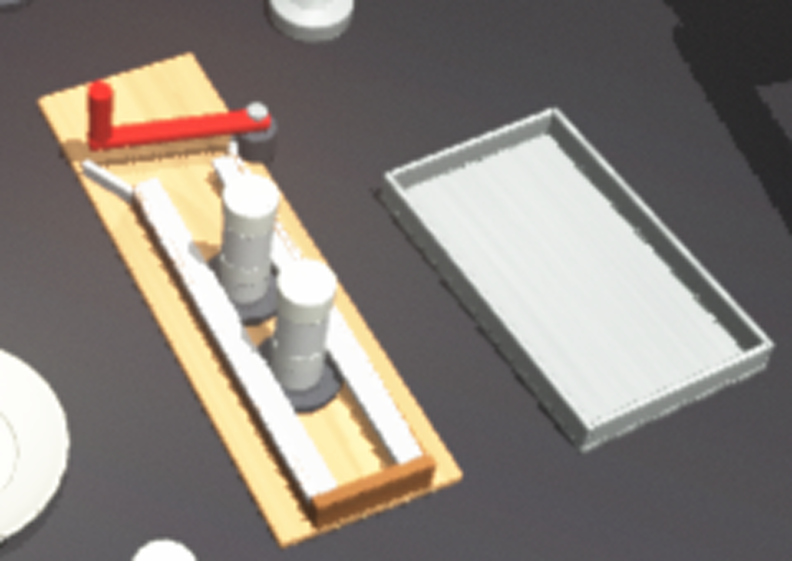

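View pics/jarstop.png

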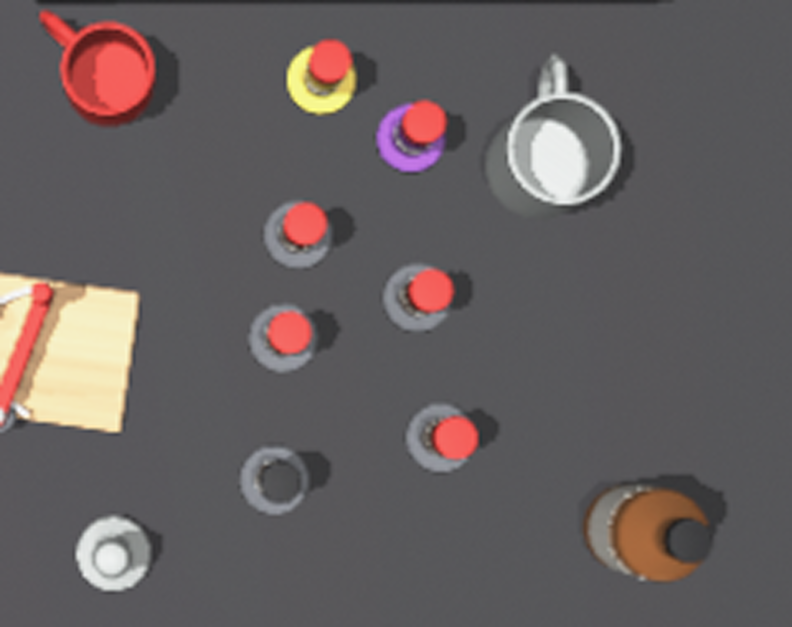

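```bash
python3 - <<'E'
from h import *
t=cam("top");s=cam("scene")
def rail(c,box):
    h=cv2.cvtColor(c["image"],cv2.COLOR_RGB2HSV); m=cv2.inRange(h,np.array((10,60,120)),np.array((30,255,255)))
    k=np.zeros_like(m); x0,y0,x1,y1=box; k[y0:y1,x0:x1]=m[y0:y1,x0:x1]
    n,l,st,_=cv2.connectedComponentsWithStats(k)
    k[np.isin(l,[i for i in range(n) if st[i][4]<15])]=0
    p=np.argwhere(k)[:,::-1]
    hu=cv2.convexHull(p.astype(np.int32))[:,0]
    w=np.array([ray(c,q,.008)[:2] for q in hu],np.float32)
    r=cv2.minAreaRect(w*1000); print(r); print(cv2.boxPoints(r).round(1).tolist())
rail(t,(170,212,330,290)); rail(s,(295,230,440,385))
# white/tray
cr=lambda x,y:(165+x/4.4,210+y/4.4)
for nm,p,z in(("knob",(562,124),.08),("pivot",(503,290),.042),("e1",(214,150),.096),("e2",(333,165),.096),("trayUL",(35,347),.024),("trayUR",(386,374),.024),("trayLR",(368,592),.024),("trayLL",(14,566),.024)):
    print(nm,ray(t,cr(*p),z).round(4))
cs=lambda x,y:(290+x/3.3,220+y/3.3)
for nm,p,z in(("knob",(100,87),.08),("pivot",(258,108),.042),("e1",(306,278),.096),("e2",(251,192),.096)):
    print(nm,ray(s,cs(*p),z).round(4))
E
```

```text
((563.8308715820312, 154.00189208984375), (365.90496826171875, 113.70172119140625), 82.15802001953125)
[[482.5, -19.5], [595.2000122070312, -35.0], [645.0999755859375, 327.5], [532.5, 343.0]]
((566.5321044921875, 152.3777313232422), (363.1888732910156, 115.01519012451172), 82.265869140625)
[[485.1000061035156, -19.799999237060547], [599.0999755859375, -35.29999923706055], [648.0, 324.6000061035156], [534.0, 340.1000061035156]]
knob [0.5895 0.0382 0.08  ]
pivot [0.4952 0.0743 0.042 ]
e1 [0.5731 0.2338 0.096 ]
e2 [0.5649 0.1663 0.096 ]
trayUL [0.4606 0.3526 0.024 ]
trayUR [0.4457 0.1445 0.024 ]
trayLR [0.3184 0.1536 0.024 ]
trayLL [0.3322 0.3625 0.024 ]
knob [0.5912 0.0405 0.08  ]
pivot [0.4962 0.0751 0.042 ]
e1 [0.5761 0.235  0.096 ]
e2 [0.5675 0.1685 0.096 ]
```

```bash
cat >> h.py <<'E'
M=np.array([.554,.081]); PSI=np.radians(82.2); U=np.array([np.cos(PSI),np.sin(PSI)]); V=np.array([-U[1],U[0]])
def rw(x,y): return M+x*U+y*V      # rail -> world
def wr(p): d=np.asarray(p)[:2]-M; return np.array([d@U,d@V])
def go(x,y,z,phi):
    """shift/turn for grasp point at x,y,z (world), jaw angle phi deg, tool down"""
    s=robot.read_state(); A=R.from_rotvec(s["orientation"]); f=np.radians(phi)
    ty=np.array([np.cos(f),np.sin(f),0]); tx=np.array([-np.sin(f),np.cos(f),0])
    best=None
    for sg in(1,-1):
        B=R.from_matrix(np.c_[sg*tx,sg*ty,[0,0,-1]]); rv=(A.inv()*B).as_rotvec()
        if best is None or np.linalg.norm(rv)<np.linalg.norm(best): best=rv
    d=A.inv().apply(np.array([x,y,z-.005])-s["tool_pos"])
    print("shift",d.round(4).tolist(),"turn",best.round(3).tolist())
def st():
    s=robot.read_state(); p=s["tool_pos"]; y=R.from_rotvec(s["orientation"]).as_matrix()[:,1]
    print("t",round(s["t"],2),"grasp",(p+[0,0,.005]).round(4),"rail",wr(p).round(4),"phi",round(np.degrees(np.arctan2(y[1],y[0])),1),"F",np.round(s["force"],1),"open",round(s["opening"],4),"q6",round(s["q"][5],2))
E
python3 - <<'E'
from h import *
t=cam("top");
cr=lambda x,y:(165+x/4.4,210+y/4.4)
for nm,p,z in(("tamper foot",(656,474),.005),("tampertop",(656,479),.08)): print(nm,ray(t,cr(*p),z).round(4))
cj=lambda x,y:(280+x/3.3,150+y/3.3)
for nm,p in(("f1",(298,234)),("f2",(418,297)),("f3",(283,338)),("f4",(441,437)),("decaf",(274,480))): print(nm,ray(t,cj(*p),.004).round(4))
for nm,p in(("f1",(305,224)),("f2",(431,290)),("f3",(290,333)),("f4",(456,438)),("decaf",(282,479))): print(nm,ray(t,cj(*p),.088).round(4))
for th in(.22,.6,1,1.4,1.57,1.7,1.8,1.9):
    print(th,rw(-.014-.1*np.sin(th),.056-.1*np.cos(th)).round(3))
st(); go(.5905,.0393,.16,80)
E
```

```text
tamper foot [ 0.3868 -0.0144  0.005 ]
tampertop [ 0.3888 -0.0163  0.08  ]
f1 [ 0.6411 -0.1614  0.004 ]
f2 [ 0.5909 -0.2567  0.004 ]
f3 [ 0.5579 -0.1493  0.004 ]
f4 [ 0.4798 -0.2742  0.004 ]
decaf [ 0.4453 -0.1421  0.004 ]
f1 [ 0.6402 -0.1608  0.088 ]
f2 [ 0.5904 -0.2553  0.088 ]
f3 [ 0.5577 -0.1493  0.088 ]
f4 [ 0.4794 -0.2733  0.088 ]
decaf [ 0.4482 -0.1432  0.088 ]
0.22 [0.59 0.04]
0.6 [0.571 0.008]
1 [ 0.539 -0.016]
1.4 [ 0.5   -0.025]
1.57 [ 0.483 -0.024]
1.7 [ 0.47  -0.022]
1.8 [ 0.461 -0.019]
1.9 [ 0.452 -0.015]
t 0.35 grasp [0.143  0.5826 0.2164] rail [0.4412 0.4752] phi 76.2 F [-0.1  0.  -0.2] open 0.0933 q6 -0.09
shift [-0.5641, -0.4209, 0.0566] turn [-0.0, -0.0, -0.066]
```

jog_arm(
  steps=[
    [0.4,-0.561,-0.42,0.03,0,0,0.72],
    [0.4,-0.561,-0.42,0.03,0,0,0.72],
    [0.4,-0.561,-0.42,0.03,0,0,0.72],
    [0.4,-0.561,-0.42,0.03,0,0,0.72],
    [0.4,-0.561,-0.42,0.03,0,0,0.72],
  ],
  force=20,
)

```text
t: 0.98
tool_pos: [0.3421, 0.3398, 0.1984]
orientation: [1.455, 2.784, 0.001]
force: [0.2, 0.1, -0.5]
opening: 0.0561
```

```bash
python3 -c "
from h import *
st();go(.5905,.0393,.16,35)"
```

```text
t 0.97 grasp [0.3421 0.3398 0.2034] rail [0.2276 0.245 ] phi 34.8 F [ 0.2  0.1 -0.5] open 0.0561 q6 0.07
shift [-0.3885, 0.0322, 0.0435] turn [0.001, 0.0, -0.003]
```

jog_arm(
  steps=[
    [0.4,-0.388,0.032,0.035,0,0,0],
    [0.4,-0.388,0.032,0.035,0,0,0],
    [0.4,-0.388,0.032,0.035,0,0,0],
    [0.4,-0.388,0.032,0.035,0,0,0],
    [0.4,-0.388,0.032,0.035,0,0,0],
  ],
)

```text
t: 1.6
tool_pos: [0.5404, 0.0994, 0.1707]
orientation: [1.455, 2.783, 0.002]
force: [0.9, 0.3, 0.4]
opening: 0.0559
```

jog_arm(
  steps=[
    [0.4,-0.04,0.0,0.008,0,0,0],
    [0.4,-0.077,0.0,0.01,0,0,0],
    [0.4,-0.077,0.0,0.01,0,0,0],
  ],
)

```text
t: 1.98
tool_pos: [0.5851, 0.0339, 0.1603]
orientation: [1.459, 2.781, 0.001]
force: [0.6, -0.0, 0.8]
opening: 0.0563
```

```bash
python3 -c "
from h import *
st();go(.5905,.0393,.068,35)
c=cam('scene');crop(c,250,170,490,350,3.3,'k1')"
```

```text
t 1.98 grasp [0.5851 0.0339 0.1653] rail [-0.0424 -0.0372] phi 34.6 F [ 0.6 -0.   0.8] open 0.0563 q6 -0.63
shift [0.0014, 0.0075, 0.0973] turn [0.001, 0.001, -0.006]
```

View pics/k1.png

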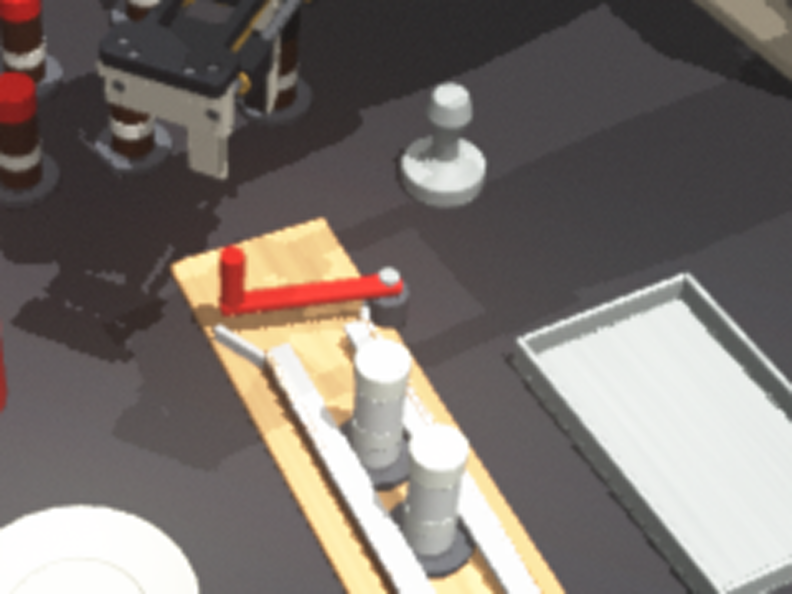

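jog_arm(
  steps=[
    [0.4,0.001,0.008,0.04,0,0,0],
    [0.4,0.001,0.008,0.075,0,0,0],
    [0.4,0.001,0.008,0.097,0,0,0],
    [0.4,0.001,0.008,0.097,0,0,0],
    [0.4,0.001,0.008,0.097,0,0,0],
  ],
)

```text
t: 2.65
tool_pos: [0.591, 0.0415, 0.0648]
orientation: [1.456, 2.782, 0.003]
force: [-0.5, -0.1, 0.6]
opening: 0.0559
```

jog_arm(
  steps=[
    [1,0,0,0,0,0,0],
    [1,0,0,0,0,0,0],
    [1,0,0,0,0,0,0],
    [1,0,0,0,0,0,0],
  ],
  force=15,
)

```text
t: 3.15
tool_pos: [0.5911, 0.0414, 0.065]
orientation: [1.456, 2.782, 0.003]
force: [0.8, -0.5, 1.0]
opening: 0.0202
```

```bash
python3 -c "
from h import *
st()
s=robot.read_state();A=R.from_rotvec(s['orientation'])
k=s['tool_pos'];pv=rw(-.014,.056);d=k[:2]-pv;print(np.hypot(*d), wr(k)-[-.014,.056])
r=wr(k)-[-.014,.056];th0=np.arctan2(-r[0],-r[1]);print(th0)
for th in np.linspace(th0,1.87,6)[1:]:
    print(th.round(2),A.inv().apply(np.r_[rw(-.014-.1*np.sin(th),.056-.1*np.cos(th)),k[2]]-k).round(4))
"
```

```text
t 3.15 grasp [0.5911 0.0414 0.07  ] rail [-0.0342 -0.0421] phi 34.7 F [ 0.8 -0.5  1. ] open 0.0202 q6 -0.62
0.1001913757869797 [-0.02015776 -0.09814263]
0.20257523672474126
0.54 [-0.0146 -0.0299 -0.0001]
0.87 [-0.0187 -0.0628 -0.0001]
1.2 [-0.0119 -0.0953 -0.0002]
1.54 [ 0.0053 -0.1237 -0.0003]
1.87 [ 0.0307 -0.145  -0.0004]
```

jog_arm(
  steps=[
    [1,0,0,0,0,0,0],
    [1,0,0,0,0,0,0],
  ],
)

```text
t: 3.4
tool_pos: [0.5909, 0.0414, 0.0649]
orientation: [1.456, 2.782, 0.003]
force: [-0.5, -1.1, 0.3]
opening: 0.0155
```

jog_arm(
  steps=[
    [1,-0.0085,-0.015,0,0,0,0],
    [1,-0.0146,-0.03,0,0,0,0],
    [1,-0.018,-0.046,0,0,0,0],
    [1,-0.0187,-0.063,0,0,0,0],
    [1,-0.0187,-0.063,0,0,0,0],
  ],
)

```text
t: 4.03
tool_pos: [0.5494, -0.0113, 0.0649]
orientation: [1.458, 2.78, 0.001]
force: [2.3, -4.9, -3.2]
opening: 0.0153
```

```bash
cat > lev.py <<'E'
from h import *
import sys
st()
s=robot.read_state();A=R.from_rotvec(s['orientation'])
k=s['tool_pos'];r=wr(k)-[-.014,.056];th0=np.arctan2(-r[0],-r[1]);print("r",np.hypot(*r),"th",th0)
for th in np.linspace(th0,float(sys.argv[1]),6)[1:]:
    print(th.round(2),A.inv().apply(np.r_[rw(-.014-.1*np.sin(th),.056-.1*np.cos(th)),.065]-k).round(4))
E
python3 lev.py 1.87
```

```text
t 4.03 grasp [ 0.5494 -0.0113  0.0699] rail [-0.092 -0.008] phi 34.7 F [ 2.3 -4.9 -3.2] open 0.0153 q6 -0.72
r 0.10092909064115624 th 0.8838407786606642
1.08 [ 0.0039 -0.0194 -0.0002]
1.28 [ 0.0107 -0.0379 -0.0002]
1.48 [ 0.0209 -0.0547 -0.0003]
1.67 [ 0.0343 -0.0692 -0.0003]
1.87 [ 0.0502 -0.0808 -0.0004]
```

jog_arm(
  steps=[
    [1,0.004,-0.0195,0,0,0,0],
    [1,0.0107,-0.038,0,0,0,0],
    [1,0.021,-0.0547,0,0,0,0],
    [1,0.0343,-0.0692,0,0,0,0],
    [1,0.05,-0.0808,0,0,0,0],
  ],
)

```text
t: 4.65
tool_pos: [0.4548, -0.0156, 0.065]
orientation: [1.458, 2.779, 0.003]
force: [4.7, 4.2, 0.6]
opening: 0.0153
```

```bash
python3 lev.py 1.87; python3 -c "
from h import *
c=cam('scene');crop(c,250,170,490,350,3.3,'k2')"
```

```text
t 4.65 grasp [ 0.4548 -0.0156  0.07  ] rail [-0.1092  0.0851] phi 34.7 F [4.7 4.2 0.6] open 0.0153 q6 -0.75
r 0.0995208876793798 th 1.8678691606989801
1.87 [-0.0002 -0.0004 -0.    ]
1.87 [-0.0002 -0.0005 -0.    ]
1.87 [-0.0001 -0.0005 -0.    ]
1.87 [-0.0001 -0.0005 -0.    ]
1.87 [-0.0001 -0.0005 -0.    ]
```

View pics/k2.png

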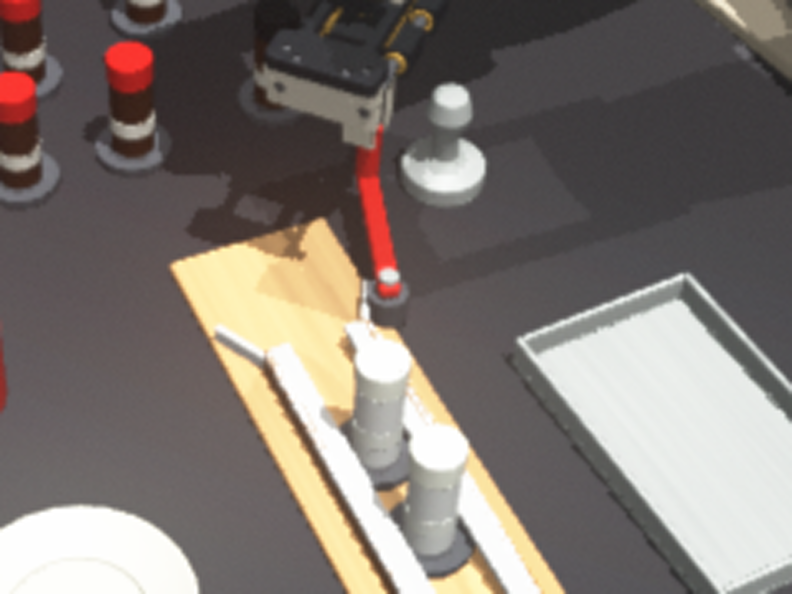

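jog_arm(
  steps=[
    [0.7,0,0,0,0,0,0],
    [0.7,0,0,0,0,0,0],
    [0.7,0,0,-0.05,0,0,0],
    [0.7,0,0,-0.1,0,0,0],
    [0.5,0,0,-0.1,0,0,0],
  ],
)

```text
t: 5.32
tool_pos: [0.4563, -0.0154, 0.1696]
orientation: [1.454, 2.775, 0.007]
force: [-0.3, 0.4, 0.3]
opening: 0.0338
```

```bash
python3 -c "
from h import *
st();go(*rw(.0873,0),.165,-7.8)"
```

```text
t 5.33 grasp [ 0.4563 -0.0154  0.1746] rail [-0.1088  0.0837] phi 34.7 F [-0.3  0.4  0.3] open 0.0338 q6 -0.75
shift [0.0881, 0.1941, 0.0106] turn [0.01, 0.003, 0.741]
```

jog_arm(
  steps=[
    [0.4,0.03,0.06,0.003,0,0,0.18],
    [0.4,0.06,0.12,0.006,0,0,0.36],
    [0.4,0.088,0.194,0.01,0.01,0,0.55],
    [0.4,0.088,0.194,0.01,0.01,0,0.741],
    [0.4,0.088,0.194,0.01,0.01,0,0.741],
  ],
)

```text
t: 5.95
tool_pos: [0.5659, 0.1694, 0.158]
orientation: [2.367, 2.065, -0.006]
force: [-1.1, -1.1, 0.0]
opening: 0.0559
```

```bash
python3 -c "
from h import *
t=cam('top');s=cam('scene')
for c in(t,s):
  for b in blobs(c,(0,0,215),(180,40,255),30): print(b, wr(ray(c,b[0],.096)).round(4))
st();go(*rw(.0873,0),.062,-7.8)"
```

```text
(array([190.9,  87.7]), [111, 67, 164, 38, 4040]) [ 0.271  -0.3821]
(array([382.1,  96.6]), [287, 67, 211, 73, 3683]) [-0.2105 -0.4237]
(array([390.2,  72.3]), [386, 67, 10, 12, 65]) [-0.2223 -0.4881]
(array([620.9,  92.1]), [608, 79, 25, 22, 272]) [-0.7969 -0.514 ]
(array([ 96.1, 100.2]), [84, 91, 24, 14, 150]) [ 0.5054 -0.3181]
(array([580.3, 101. ]), [577, 98, 8, 6, 32]) [-0.7002 -0.4782]
(array([535. , 102.2]), [526, 100, 17, 4, 33]) [-0.5896 -0.4603]
(array([566.4, 101.8]), [561, 100, 12, 4, 37]) [-0.6664 -0.4716]
(array([617. , 135.4]), [605, 110, 35, 44, 341]) [-0.7992 -0.404 ]
(array([309. , 126.6]), [297, 114, 25, 25, 505]) [-0.0393 -0.3234]
(array([347.3, 126.6]), [335, 114, 26, 25, 505]) [-0.1344 -0.3363]
(array([385.7, 126.5]), [373, 114, 26, 25, 517]) [-0.2295 -0.3494]
(array([424.2, 126.5]), [412, 114, 26, 25, 514]) [-0.3246 -0.3623]
(array([462.7, 126.5]), [450, 114, 26, 25, 514]) [-0.4194 -0.3751]
(array([241.2, 170.4]), [216, 145, 52, 52, 2120]) [ 0.1133 -0.1905]
(array([618.3, 190.1]), [607, 166, 33, 44, 345]) [-0.8171 -0.2686]
(array([453.2, 178.8]), [444, 169, 22,
[... 2713 characters left out ...]
491 -0.5195]
(array([ 64. , 426.7]), [54, 419, 25, 20, 223]) [ 0.18   -0.5532]
(array([143.8, 421.9]), [137, 418, 12, 8, 37]) [ 0.2184 -0.4397]
(array([ 49.6, 424.2]), [47, 421, 7, 9, 38]) [ 0.1674 -0.5731]
(array([101.9, 466.6]), [45, 440, 108, 40, 2079]) [ 0.2645 -0.5082]
(array([146.2, 454.2]), [138, 447, 15, 17, 101]) [ 0.2704 -0.4457]
(array([159.3, 459.5]), [156, 452, 8, 16, 89]) [ 0.2856 -0.4296]
(array([134.8, 456.1]), [131, 454, 9, 6, 33]) [ 0.267  -0.4616]
(array([ 49.5, 462.1]), [42, 456, 17, 16, 105]) [ 0.2288 -0.5777]
t 6.05 grasp [0.5652 0.1671 0.1639] rail [0.0868 0.0006] phi -7.7 F [-0.3 -0.1 -0.2] open 0.0559 q6 0.34
shift [0.0008, 0.0008, 0.1019] turn [-0.002, 0.004, 0.002]
```

jog_arm(
  steps=[
    [0.4,0.001,0.001,0.04,0,0,0],
    [0.4,0.001,0.001,0.08,0,0,0],
    [0.4,0.001,0.001,0.105,0,0,0],
    [0.4,0.001,0.001,0.105,0,0,0],
  ],
)

```text
t: 6.55
tool_pos: [0.5635, 0.1659, 0.0512]
orientation: [-2.364, -2.067, 0.014]
force: [0.6, -0.4, 0.4]
opening: 0.0557
```

jog_arm(
  steps=[
    [1,0,0,0,0,0,0],
    [1,0,0,0,0,0,0],
    [1,0,0,0,0,0,0],
    [1,0,0,0,0,0,0],
    [1,0,0,0,0,0,0],
  ],
  force=20,
)

```text
t: 7.18
tool_pos: [0.5645, 0.166, 0.0526]
orientation: [-2.364, -2.069, 0.011]
force: [-1.4, -1.9, 5.7]
opening: 0.0315
```

```bash
python3 -c "
from h import *
st();s=robot.read_state();go(*rw(-.06,0),s['tool_pos'][2]+.005,-7.8)"
```

```text
t 7.17 grasp [0.5645 0.166  0.0576] rail [0.0856 0.0011] phi -7.6 F [-1.4 -1.9  5.7] open 0.0315 q6 0.34
shift [-0.1456, 0.0007, 0.0008] turn [-0.005, 0.005, 0.003]
```

jog_arm(
  steps=[
    [1,0,0,0,0,0,0],
    [1,-0.03,0,-0.001,0,0,0],
    [1,-0.06,0,-0.001,0,0,0],
    [1,-0.09,0,-0.001,0,0,0],
    [1,-0.12,0.0005,-0.001,0,0,0],
  ],
)

```text
t: 7.8
tool_pos: [0.5484, 0.0463, 0.0538]
orientation: [-2.364, -2.069, 0.012]
force: [0.1, -1.5, -1.8]
opening: 0.0316
```

```bash
python3 -c "
from h import *
st();s=robot.read_state();go(*rw(-.075,0),.058,-7.8)
c=cam('scene');crop(c,250,170,490,350,3.3,'k3')"
```

```text
t 7.8 grasp [0.5484 0.0463 0.0588] rail [-0.0352  0.0008] phi -7.6 F [ 0.1 -1.5 -1.8] open 0.0316 q6 0.13
shift [-0.0398, 0.0007, 0.001] turn [-0.005, 0.005, 0.003]
```

View pics/k3.png

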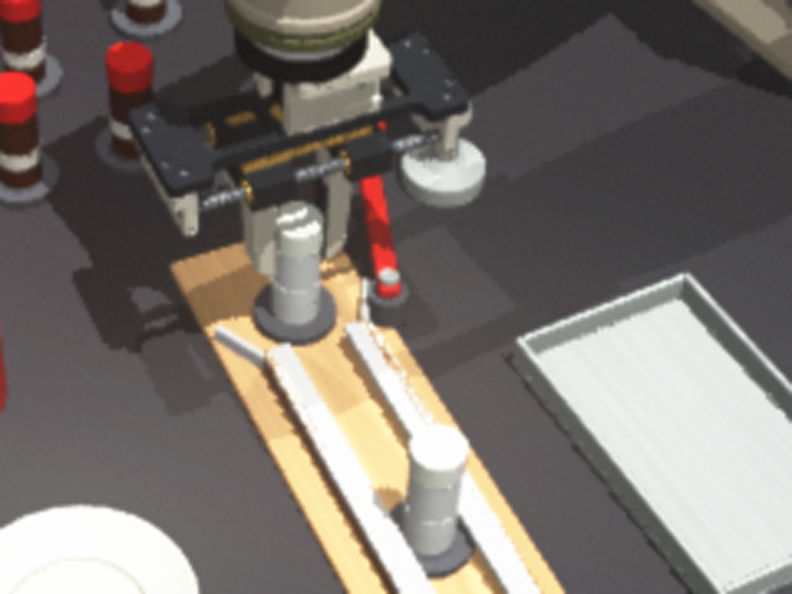

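jog_arm(
  steps=[
    [1,-0.03,0,-0.002,0,0,0],
    [1,-0.03,0,-0.04,0,0,0],
    [1,-0.03,0,-0.095,0,0,0],
    [1,-0.03,0,-0.1,0,0,0],
  ],
)

```text
t: 8.35
tool_pos: [0.5478, 0.0138, 0.1589]
orientation: [2.361, 2.064, -0.006]
force: [1.3, -0.9, -1.9]
opening: 0.0314
```

```bash
python3 -c "
from h import *
st();go(.393,.303,.158,-7.8)"
```

```text
t 8.35 grasp [0.5478 0.0138 0.1639] rail [-0.0674 -0.003 ] phi -7.7 F [ 1.3 -0.9 -1.9] open 0.0314 q6 0.07
shift [0.2659, -0.1921, 0.0037] turn [0.002, 0.007, 0.002]
```

jog_arm(
  steps=[
    [1,0.04,-0.028,0,0,0,0],
    [1,0.085,-0.06,0,0,0,0],
    [1,0.13,-0.093,0,0,0,0],
    [1,0.175,-0.126,0,0,0,0],
    [1,0.22,-0.159,0,0,0,0],
  ],
)

```text
t: 8.98
tool_pos: [0.4178, 0.2543, 0.1556]
orientation: [2.361, 2.064, -0.008]
force: [0.7, 0.8, -1.7]
opening: 0.0315
```

jog_arm(
  steps=[
    [1,0.034,-0.025,0,0,0.007,0],
    [1,0.048,-0.035,0,0,0.007,0],
    [1,0.048,-0.035,0,0,0.007,0],
    [1,0.048,-0.035,0,0,0.007,0],
  ],
)

```text
t: 9.48
tool_pos: [0.3901, 0.3055, 0.1549]
orientation: [2.365, 2.066, -0.001]
force: [0.3, -0.2, -2.9]
opening: 0.0314
```

```bash
python3 -c "
from h import *
st();go(.393,.303,.0555,-7.8)
cam('top','t4');cam('scene','s4')"
```

```text
t 9.47 grasp [0.3901 0.3055 0.1599] rail [0.2002 0.1929] phi -7.7 F [ 0.3 -0.2 -2.9] open 0.0314 q6 0.7
shift [-0.0019, 0.0031, 0.1044] turn [0.001, 0.002, 0.001]
```

View pics/s4.png

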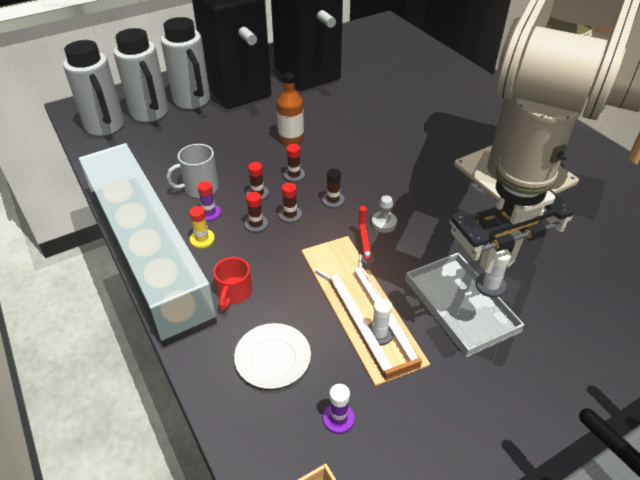

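jog_arm(
  steps=[
    [1,-0.001,0.003,0.04,0,0,0],
    [1,-0.002,0.003,0.08,0,0,0],
    [1,-0.002,0.003,0.1,0,0,0],
    [1,-0.002,0.003,0.105,0,0,0],
    [1,-0.002,0.003,0.1055,0,0,0],
  ],
)

```text
t: 10.2
tool_pos: [0.3939, 0.3026, 0.0502]
orientation: [2.367, 2.063, 0.001]
force: [0.4, 0.4, -1.1]
opening: 0.0317
```

```bash
python3 -c "
from h import *
st()"
```

```text
t 10.2 grasp [0.3939 0.3026 0.0552] rail [0.1978 0.1887] phi -7.8 F [ 0.4  0.4 -1.1] open 0.0317 q6 0.69
```

jog_arm(
  steps=[
    [1,0,0,0.0015,0,0,0],
    [1,0,0,0.0018,0,0,0],
    [0.4,0,0,0.0018,0,0,0],
    [0.4,0,0,0.0018,0,0,0],
    [0.4,0,0,0.0018,0,0,0],
  ],
)

```text
t: 10.82
tool_pos: [0.394, 0.3027, 0.0486]
orientation: [2.367, 2.063, 0.001]
force: [-0.8, -0.3, -0.4]
opening: 0.0545
```

jog_arm(
  steps=[
    [0.4,0,0,-0.04,0,0,0],
    [0.4,0,0,-0.1,0,0,0],
    [0.4,0,0,-0.12,0,0,0],
  ],
)

```text
t: 11.2
tool_pos: [0.3957, 0.304, 0.1732]
orientation: [2.366, 2.063, 0.011]
force: [-0.5, -0.0, -0.5]
opening: 0.0557
```

```bash
python3 -c "
from h import *
st();go(*rw(.154,.0),.17,-7.8)
c=cam('scene');crop(c,290,200,530,380,3.3,'k5')
"
```

```text
t 11.2 grasp [0.3957 0.304  0.1782] rail [0.1995 0.1871] phi -7.8 F [-0.5 -0.  -0.5] open 0.0557 q6 0.69
shift [-0.0454, 0.1871, 0.0093] turn [0.007, -0.004, -0.001]
```

View pics/k5.png

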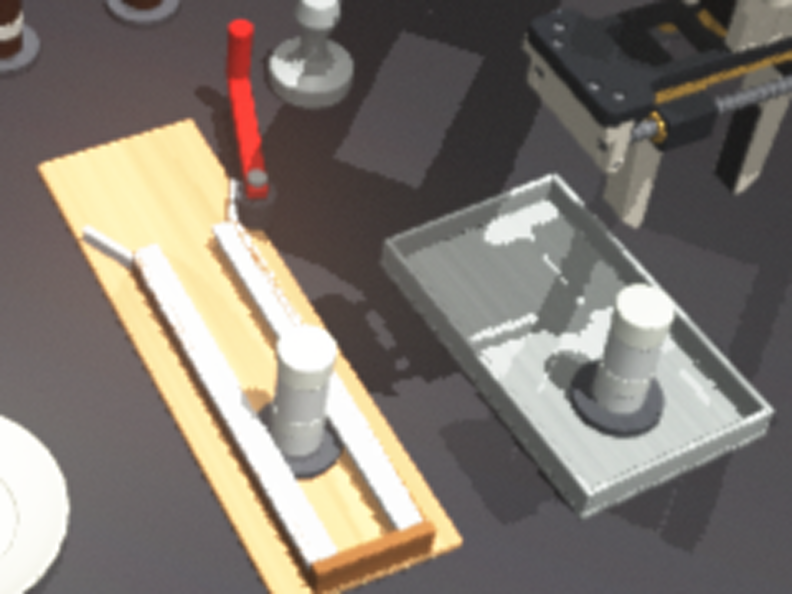

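Empty jar stands upright in the tray (crop 625,380); the other is still in the lane (crop 305,400). Next one.

jog_arm(
  steps=[
    [0.4,-0.012,0.05,0.003,0,0,0],
    [0.4,-0.025,0.105,0.005,0,0,0],
    [0.4,-0.039,0.16,0.009,0.006,-0.004,0],
    [0.4,-0.0454,0.187,0.009,0.006,-0.004,0],
    [0.4,-0.0454,0.187,0.009,0.006,-0.004,0],
  ],
)

```text
t: 11.88
tool_pos: [0.5762, 0.2326, 0.1652]
orientation: [2.37, 2.061, 0.0]
force: [-0.6, 1.3, -0.9]
opening: 0.0556
```

```bash
python3 -c "
from h import *
st();go(*rw(.154,.0),.058,-7.8)
"
```

```text
t 11.88 grasp [0.5762 0.2326 0.1702] rail [ 0.1532 -0.0014] phi -8.0 F [-0.6  1.3 -0.9] open 0.0556 q6 0.44
shift [0.0009, -0.0015, 0.1122] turn [0.0, 0.0, -0.003]
```

jog_arm(
  steps=[
    [0.4,0.001,-0.0015,0.045,0,0,0],
    [0.4,0.001,-0.0015,0.09,0,0,0],
    [0.4,0.001,-0.0015,0.112,0,0,0],
    [0.4,0.001,-0.0015,0.112,0,0,0],
    [1,0.001,-0.0015,0.112,0,0,0],
  ],
)

```text
t: 12.5
tool_pos: [0.5751, 0.2344, 0.0544]
orientation: [2.369, 2.062, 0.002]
force: [-0.8, 0.8, -0.5]
opening: 0.0497
```

jog_arm(
  steps=[
    [1,0,0,0,0,0,0],
    [1,0,0,0,0,0,0],
    [1,0,0,0,0,0,0],
    [1,0,0,0,0,0,0],
    [1,0,0,0,0,0,0],
  ],
)

```text
t: 13.12
tool_pos: [0.5761, 0.2349, 0.0561]
orientation: [2.368, 2.061, 0.006]
force: [-1.2, 1.1, 6.7]
opening: 0.0319
```

```bash
python3 -c "
from h import *
st();go(*rw(-.06,.0),.058,-7.8)
"
```

```text
t 13.12 grasp [0.5761 0.2349 0.0611] rail [ 0.1554 -0.001 ] phi -7.9 F [-1.2  1.1  6.7] open 0.0319 q6 0.44
shift [-0.2155, -0.0005, 0.0027] turn [0.004, -0.002, -0.002]
```

jog_arm(
  steps=[
    [1,-0.03,0,0,0,0,0],
    [1,-0.065,0,0,0,0,0],
    [1,-0.1,0,0,0,0,0],
    [1,-0.135,-0.0005,0,0,0,0],
    [1,-0.165,-0.0005,0,0,0,0],
  ],
)

```text
t: 13.75
tool_pos: [0.5528, 0.0703, 0.0561]
orientation: [2.369, 2.061, 0.007]
force: [0.3, 0.9, -0.4]
opening: 0.0316
```

jog_arm(
  steps=[
    [1,-0.025,0,0,0,0,0],
    [1,-0.06,0,0,0,0,0],
    [1,-0.06,0,-0.03,0,0,0],
    [1,-0.06,0,-0.09,0,0,0],
    [1,-0.06,0,-0.1,0,0,0],
  ],
)

```text
t: 14.38
tool_pos: [0.547, 0.0103, 0.1613]
orientation: [2.365, 2.056, 0.015]
force: [-0.2, -0.1, -1.9]
opening: 0.0317
```

```bash
python3 -c "
from h import *
st();go(.386,.205,.16,-7.8)
c=cam('scene');crop(c,250,140,530,350,2.8,'k6')
"
```

```text
t 14.38 grasp [0.547  0.0103 0.1663] rail [-0.071  -0.0026] phi -8.0 F [-0.2 -0.1 -1.9] open 0.0317 q6 0.06
shift [0.1705, -0.1865, 0.0044] turn [0.012, -0.002, -0.003]
```

View pics/k6.png

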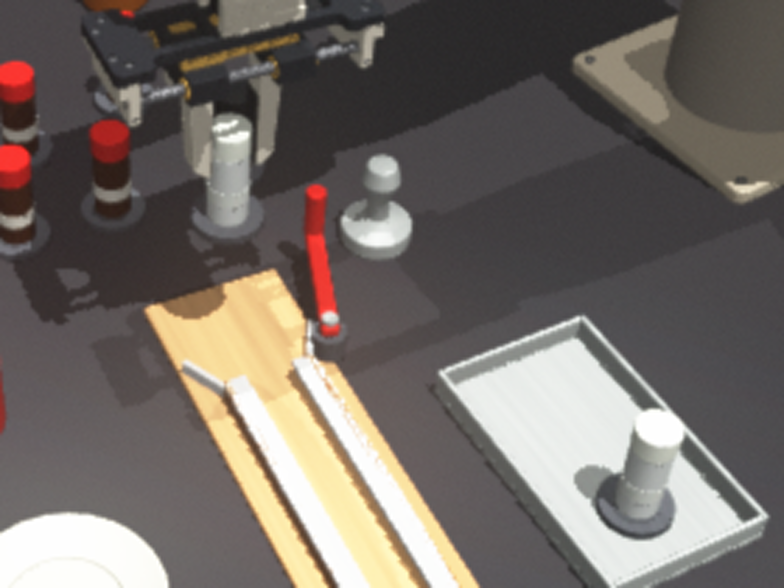

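jog_arm(
  steps=[
    [1,0.03,-0.033,0,0,0,0],
    [1,0.065,-0.07,0,0,0,0],
    [1,0.1,-0.108,0,0,0,0],
    [1,0.135,-0.147,0,0.006,0,0],
    [1,0.165,-0.18,0,0.012,0,0],
  ],
)

```text
t: 15.05
tool_pos: [0.3885, 0.1997, 0.1567]
orientation: [-2.367, -2.06, 0.003]
force: [-0.1, -0.3, -1.4]
opening: 0.0314
```

jog_arm(
  steps=[
    [1,0.012,-0.012,0,0,0,0],
    [1,0.012,-0.012,0,0,0,0],
    [1,0.012,-0.012,0,0,0,0],
  ],
)

```text
t: 15.42
tool_pos: [0.3781, 0.2126, 0.1558]
orientation: [-2.367, -2.06, 0.005]
force: [0.9, -0.2, -1.5]
opening: 0.0314
```

```bash
python3 -c "
from h import *
st();go(.386,.205,.06,-7.8)
"
```

```text
t 15.43 grasp [0.3781 0.2126 0.1608] rail [0.1066 0.1922] phi -7.9 F [ 0.9 -0.2 -1.5] open 0.0314 q6 0.53
shift [-0.0065, 0.0094, 0.1007] turn [-0.005, 0.0, -0.002]
```

jog_arm(
  steps=[
    [1,-0.0065,0.009,0.02,0,0,0],
    [1,-0.0065,0.009,0.06,0,0,0],
    [1,-0.0065,0.009,0.09,0,0,0],
    [1,-0.0065,0.009,0.1,0,0,0],
    [1,-0.0065,0.009,0.1015,0,0,0],
  ],
)

```text
t: 16.05
tool_pos: [0.3857, 0.2044, 0.0541]
orientation: [-2.368, -2.059, 0.007]
force: [0.7, -0.2, -1.6]
opening: 0.0319
```

```bash
python3 -c "
from h import *
st();c=cam('scene');crop(c,380,220,540,340,4.5,'k7')
"
```

```text
t 16.05 grasp [0.3857 0.2044 0.0591] rail [0.0995 0.1835] phi -8.0 F [ 0.7 -0.2 -1.6] open 0.0319 q6 0.51
```

View pics/k7.png

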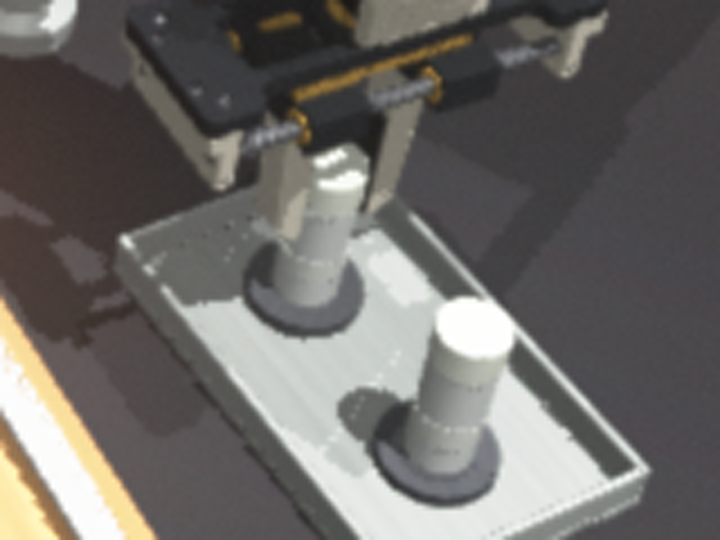

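jog_arm(
  steps=[
    [1,0,0,0.002,0,0,0],
    [1,0,0,0.0025,0,0,0],
  ],
)

```text
t: 16.35
tool_pos: [0.3871, 0.2051, 0.0532]
orientation: [-2.368, -2.06, 0.002]
force: [0.4, 0.8, -2.3]
opening: 0.0315
```

jog_arm(
  steps=[
    [0.4,0,0,0,0,0,0],
    [0.4,0,0,0,0,0,0],
    [0.4,0,0,0,0,0,0],
    [0.4,0,0,-0.05,0,0,0],
    [0.4,0,0,-0.11,0,0,0],
  ],
)

```text
t: 16.98
tool_pos: [0.386, 0.2045, 0.1632]
orientation: [-2.367, -2.059, 0.007]
force: [1.4, 0.8, -0.0]
opening: 0.0561
```

```bash
python3 -c "
from h import *
st();c=cam('scene','s8');t=cam('top','t8');crop(c,380,220,540,340,4.5,'k8')
for n,c in(('top',t),('scene',c)):
    print(n)
    for b in blobs(c,(0,150,60),(6,255,255),60): print(b, ray(c,b[0],.086).round(4))
"
```

```text
t 16.98 grasp [0.386  0.2045 0.1682] rail [0.0995 0.1832] phi -8.0 F [ 1.4  0.8 -0. ] open 0.0561 q6 0.51
top
(array([311.3, 170.6]), [292, 154, 35, 33, 740]) [ 0.7595 -0.0078  0.086 ]
(array([379.6, 168.2]), [374, 162, 13, 13, 127]) [ 0.7656 -0.1791  0.086 ]
(array([408. , 186.9]), [402, 181, 13, 13, 135]) [ 0.7184 -0.2499  0.086 ]
(array([372.1, 217.7]), [366, 212, 13, 13, 125]) [ 0.6408 -0.1601  0.086 ]
(array([410. , 237.8]), [403, 232, 14, 13, 132]) [ 0.5908 -0.2541  0.086 ]
(array([367.2, 250.6]), [361, 245, 13, 12, 122]) [ 0.5586 -0.1478  0.086 ]
(array([298.5, 285.5]), [281, 275, 36, 22, 215]) [0.4713 0.0227 0.086 ]
(array([417.5, 282.2]), [411, 276, 14, 13, 134]) [ 0.4807 -0.2719  0.086 ]
scene
(array([293.1, 150.7]), [287, 144, 13, 15, 173]) [ 0.4885 -0.2619  0.086 ]
(array([254.9, 169.1]), [248, 162, 14, 16, 186]) [ 0.5982 -0.2448  0.086 ]
(array([204.6, 187.9]), [198, 181, 14, 15, 176]) [ 0.7242 -0.2415  0.086 ]
(array([288.7, 190.2]), [282, 183, 14, 16, 195]) [ 0.5666 -0.139   0.086 ]
(array([253.5, 199.1]), [246, 191, 15, 17, 213]) [ 0.6468 -0.1517  0.086 ]
(array([196.9, 213.4]), [189, 206, 16, 16, 204]) [ 0.7705 -0.1715  0.086 ]
(array([363.2, 228.6]), [359, 206, 11, 47, 321]) [0.4923 0.0465 0.086 ]
(array([232.1, 280.5]), [213, 257, 39, 53, 1510]) [0.7835 0.0383 0.086 ]
```

View pics/k8.png

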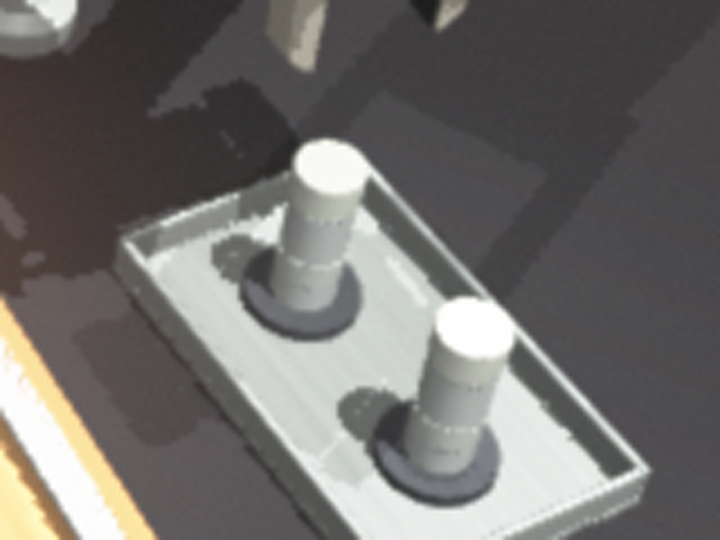

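View pics/t8.png

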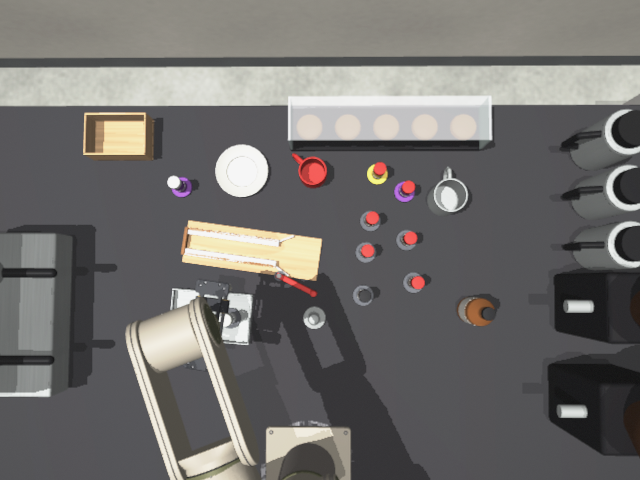

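```bash
python3 -c "
from h import *
st();go(.560,-.147,.168,-7.8)
"
```

```text
t 17.07 grasp [0.3914 0.2066 0.1757] rail [0.1023 0.1782] phi -8.0 F [0.2 0.9 0.3] open 0.0558 q6 0.51
shift [-0.3269, 0.2159, 0.0071] turn [0.007, -0.007, -0.003]
```

jog_arm(
  steps=[
    [0.4,-0.048,0.032,0,0,0,0],
    [0.4,-0.1,0.067,0,0,0,0],
    [0.4,-0.15,0.1,0,0,0,0],
    [0.4,-0.2,0.133,0,0,0,0],
    [0.4,-0.25,0.166,0,0,0,0],
  ],
)

```text
t: 17.7
tool_pos: [0.5218, -0.0659, 0.1701]
orientation: [2.369, 2.061, 0.016]
force: [1.2, 0.7, 0.5]
opening: 0.0556
```

```bash
python3 -c "
from h import *
st();go(.560,-.147,.168,-7.8)
"
```

```text
t 17.7 grasp [ 0.5218 -0.0659  0.1751] rail [-0.1499  0.012 ] phi -8.0 F [1.2 0.7 0.5] open 0.0556 q6 -0.09
shift [-0.0751, 0.049, 0.0069] turn [0.008, -0.007, -0.003]
```

jog_arm(
  steps=[
    [0.4,-0.05,0.032,0.007,0.008,-0.007,0],
    [0.4,-0.075,0.049,0.007,0.008,-0.007,0],
    [0.4,-0.075,0.049,0.007,0.008,-0.007,0],
    [0.4,-0.075,0.049,0.007,0.008,-0.007,0],
  ],
)

```text
t: 18.2
tool_pos: [0.5596, -0.1463, 0.1624]
orientation: [-2.37, -2.061, 0.0]
force: [-0.8, 0.8, 0.1]
opening: 0.0561
```

```bash
python3 -c "
from h import *
st();go(.560,-.147,.05,-7.8)
t=cam('top');c=cam('scene')
crop(c,190,120,390,270,4,'k9')
for b in blobs(c,(0,150,60),(6,255,255),60): print(b[0], ray(c,b[0],.080).round(4))
"
```

```text
t 18.2 grasp [ 0.5596 -0.1463  0.1674] rail [-0.2245 -0.0364] phi -8.0 F [-0.8  0.8  0.1] open 0.0561 q6 -0.21
shift [-0.0007, 0.0006, 0.1174] turn [-0.001, -0.0, -0.003]
[293.  150.7] [ 0.485  -0.2692  0.08  ]
[254.9 169. ] [ 0.5951 -0.2523  0.08  ]
[204.6 187.9] [ 0.7222 -0.2485  0.08  ]
[288.8 190. ] [ 0.5629 -0.1458  0.08  ]
[253.3 199.3] [ 0.6449 -0.1578  0.08  ]
[196.9 213.4] [ 0.7689 -0.1781  0.08  ]
[363.2 228.5] [0.4885 0.0412 0.08  ]
[232.1 280.5] [0.7819 0.0332 0.08  ]
```

View pics/k9.png

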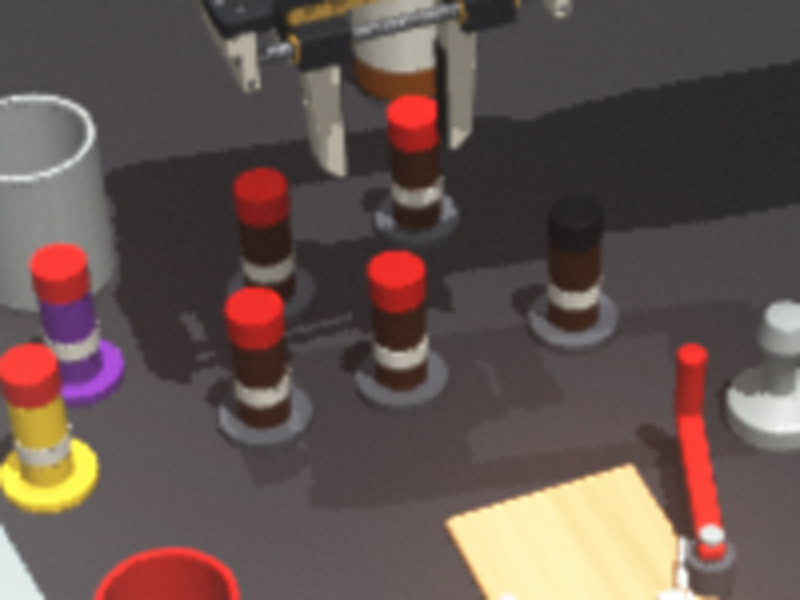

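jog_arm(
  steps=[
    [0.4,0,0.001,0.045,0,0,0],
    [0.4,0,0.001,0.09,0,0,0],
    [0.4,0,0.001,0.117,0,0,0],
    [0.4,0,0.001,0.117,0,0,0],
    [1,0,0.001,0.117,0,0,0],
  ],
)

```text
t: 18.92
tool_pos: [0.5616, -0.1456, 0.0476]
orientation: [2.367, 2.063, 0.002]
force: [-0.1, -0.8, 0.7]
opening: 0.0496
```

jog_arm(
  steps=[
    [1,0,0,0,0,0,0],
    [1,0,0,0,0,0,0],
    [1,0,0,0,0,0,0],
    [1,0,0,0,0,0,0],
    [1,0,0,0,0,0,0],
  ],
)

```text
t: 19.55
tool_pos: [0.5627, -0.1461, 0.0493]
orientation: [2.366, 2.062, 0.003]
force: [-2.6, 1.0, 7.1]
opening: 0.0315
```

jog_arm(
  steps=[
    [1,0,0,-0.03,0,0,0],
    [1,0,0,-0.07,0,0,0],
    [1,0,0,-0.105,0,0,0],
    [1,0,0,-0.105,0,0,0],
  ],
)

```text
t: 20.05
tool_pos: [0.5646, -0.1468, 0.1584]
orientation: [2.361, 2.057, 0.009]
force: [0.5, 0.3, -1.0]
opening: 0.0316
```

```bash
python3 -c "
from h import *
st();go(*rw(-.07,0),.16,-7.8)
c=cam('scene');crop(c,190,120,390,270,4,'k10')
"
```

```text
t 20.05 grasp [ 0.5646 -0.1468  0.1634] rail [-0.2243 -0.0414] phi -7.9 F [ 0.5  0.3 -1. ] open 0.0316 q6 -0.21
shift [0.1542, -0.0416, 0.0026] turn [0.011, 0.002, -0.001]
```

View pics/k10.png

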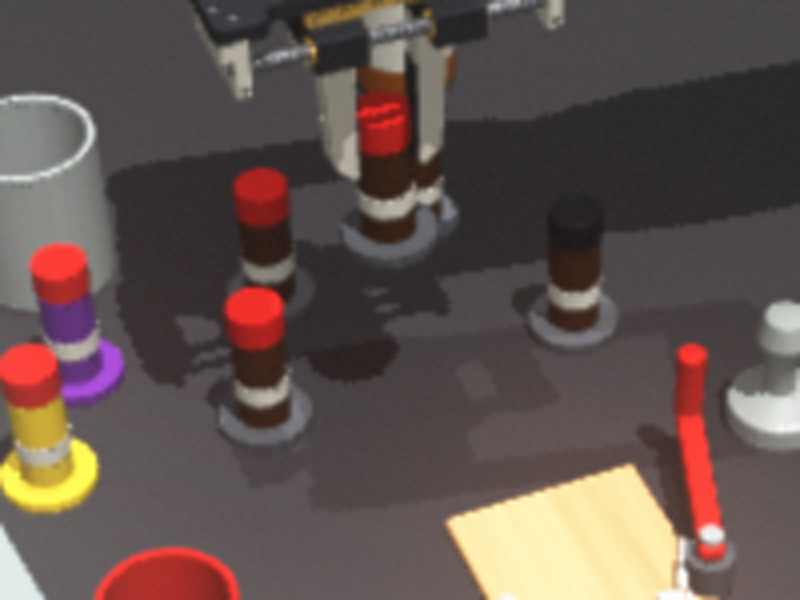

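jog_arm(
  steps=[
    [1,0.04,-0.01,0,0.005,0,0],
    [1,0.08,-0.021,0,0.011,0,0],
    [1,0.12,-0.032,0.002,0.011,0,0],
    [1,0.154,-0.0416,0.002,0.011,0,0],
    [1,0.154,-0.0416,0.002,0.011,0,0],
  ],
)

```text
t: 20.72
tool_pos: [0.5414, 0.0142, 0.1508]
orientation: [-2.362, -2.064, 0.009]
force: [0.9, -0.2, -2.6]
opening: 0.0314
```

```bash
python3 -c "
from h import *
st();go(*rw(-.07,0),.063,-7.8)
"
```

```text
t 20.73 grasp [0.5414 0.0142 0.1558] rail [-0.0679  0.0034] phi -7.7 F [ 0.9 -0.2 -2.6] open 0.0314 q6 0.07
shift [-0.002, 0.0041, 0.0928] turn [-0.007, 0.001, 0.002]
```

jog_arm(
  steps=[
    [1,-0.002,0.004,0.035,-0.006,0,0],
    [1,-0.002,0.004,0.07,-0.006,0,0],
    [1,-0.002,0.004,0.092,-0.006,0,0],
    [1,-0.002,0.004,0.093,-0.006,0,0],
    [1,-0.002,0.004,0.093,-0.006,0,0],
  ],
)

```text
t: 21.35
tool_pos: [0.5439, 0.0111, 0.0571]
orientation: [-2.365, -2.066, 0.004]
force: [0.2, 0.3, -2.2]
opening: 0.0318
```

```bash
python3 -c "
from h import *
st();go(*rw(.02,0),.063,-7.8)
c=cam('scene');crop(c,270,200,430,320,5,'k11')
"
```

```text
t 21.35 grasp [0.5439 0.0111 0.0621] rail [-0.0706  0.0005] phi -7.7 F [ 0.2  0.3 -2.2] open 0.0318 q6 0.06
shift [0.0906, 0.0006, -0.001] turn [-0.003, 0.001, 0.001]
```

View pics/k11.png

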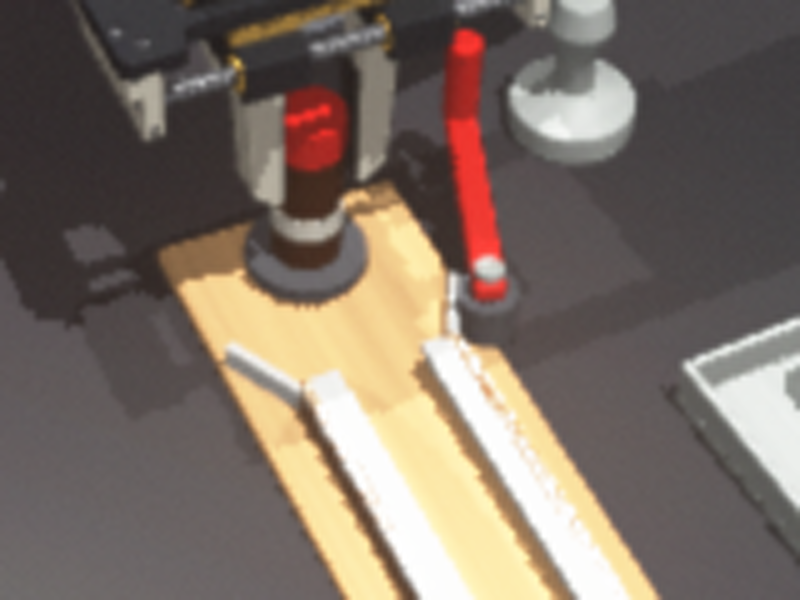

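jog_arm(
  steps=[
    [1,0,0.0005,0.002,0,0,0],
    [1,0,0.0005,0.003,0,0,0],
    [1,0,0.0005,0.003,0,0,0],
  ],
)

```text
t: 21.78
tool_pos: [0.5449, 0.0112, 0.0548]
orientation: [-2.366, -2.067, 0.003]
force: [-0.0, 0.1, -0.7]
opening: 0.0314
```

```bash
python3 -c "
from h import *
st()"
```

```text
t 21.77 grasp [0.5449 0.0112 0.0598] rail [-0.0704 -0.0005] phi -7.7 F [-0.   0.1 -0.7] open 0.0314 q6 0.06
```

jog_arm(
  steps=[
    [1,0.025,0,-0.001,0,0,0],
    [1,0.055,0,-0.001,0,0,0],
    [1,0.085,0,-0.001,0,0,0],
    [1,0.115,0,-0.001,0,0,0],
    [1,0.145,0,-0.001,0,0,0],
  ],
)

```text
t: 22.4
tool_pos: [0.5645, 0.1559, 0.0557]
orientation: [-2.365, -2.067, 0.003]
force: [-0.2, -0.1, -0.8]
opening: 0.0313
```

```bash
python3 -c "
from h import *
st();go(*rw(.208,0),.0605,-7.8)
c=cam('scene');crop(c,270,200,430,320,5,'k12')
"
```

```text
t 22.4 grasp [0.5645 0.1559 0.0607] rail [ 0.0756 -0.0002] phi -7.7 F [-0.2 -0.1 -0.8] open 0.0313 q6 0.32
shift [0.1324, 0.0, 0.0001] turn [-0.001, 0.001, 0.002]
```

View pics/k12.png

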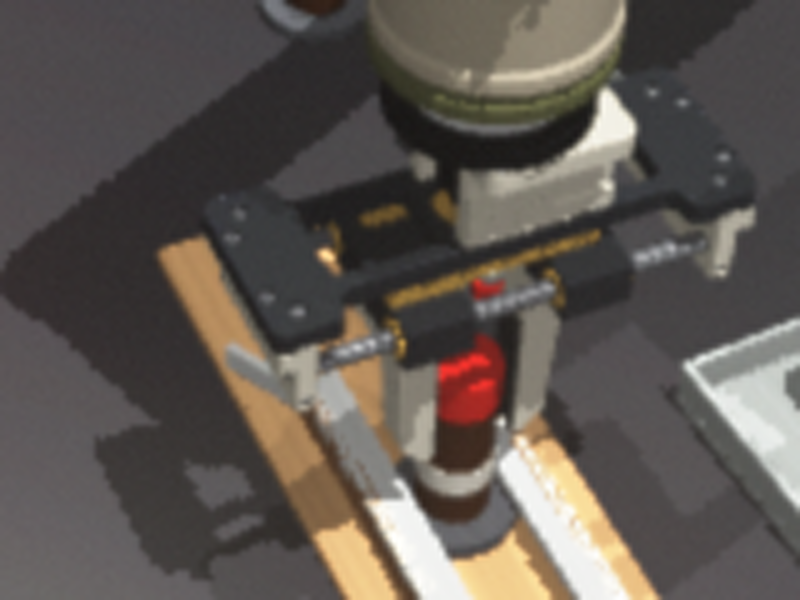

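jog_arm(
  steps=[
    [1,0.03,0,0,0,0,0],
    [1,0.06,0,0,0,0,0],
    [1,0.09,0,0,0,0,0],
    [1,0.12,0,0,0,0,0],
    [1,0.13,0,0.0005,0,0,0],
  ],
)

```text
t: 23.08
tool_pos: [0.582, 0.2897, 0.0557]
orientation: [-2.362, -2.069, -0.001]
force: [-0.2, 0.5, -2.6]
opening: 0.0318
```

jog_arm(
  steps=[
    [0.45,0,0,0,0,0,0],
    [0.45,0,0,0,0,0,0],
    [0.45,0,0,0,0,0,0],
    [0.45,0,0,-0.05,0,0,0],
    [0.45,0,0,-0.11,0,0,0],
  ],
)

```text
t: 23.7
tool_pos: [0.5808, 0.2881, 0.1651]
orientation: [-2.362, -2.068, 0.005]
force: [1.1, 0.2, 0.4]
opening: 0.0511
```

```bash
python3 -c "
from h import *
st();go(.643,-.160,.17,-7.8)
c=cam('scene','s13');t=cam('top','t13')
for c in(t,c):
  for b in blobs(c,(0,150,60),(6,255,255),60): p=ray(c,b[0],.086 if c is t else .08);print(b[0], p.round(4),wr(p).round(3))
"
```

```text
t 23.7 grasp [0.5808 0.2881 0.1701] rail [0.2089 0.0015] phi -7.6 F [1.1 0.2 0.4] open 0.0511 q6 0.51
shift [-0.436, 0.1209, -0.0001] turn [-0.004, 0.001, 0.004]
[311.3 170.6] [ 0.7595 -0.0078  0.086 ] [-0.06  -0.216]
[379.6 168.2] [ 0.7656 -0.1791  0.086 ] [-0.229 -0.245]
[408. 187.] [ 0.7181 -0.2499  0.086 ] [-0.306 -0.207]
[372.1 217.7] [ 0.6408 -0.1601  0.086 ] [-0.227 -0.119]
[410.  237.8] [ 0.5908 -0.2541  0.086 ] [-0.327 -0.082]
[192.3 241. ] [0.5814 0.2896 0.086 ] [0.21  0.001]
[298.5 285.4] [0.4716 0.0227 0.086 ] [-0.069  0.074]
[417.5 282.2] [ 0.4807 -0.2719  0.086 ] [-0.36   0.025]
[293.1 150.7] [ 0.4848 -0.2691  0.08  ] [-0.356  0.021]
[254.9 169.1] [ 0.5953 -0.252   0.08  ] [-0.324 -0.086]
[204.5 187.9] [ 0.7224 -0.2487  0.08  ] [-0.304 -0.212]
[253.5 199.2] [ 0.6443 -0.1579  0.08  ] [-0.224 -0.122]
[197.  213.4] [ 0.7687 -0.178   0.08  ] [-0.227 -0.248]
[363.1 226.7] [0.4857 0.0366 0.08  ] [-0.053  0.062]
[232.1 280.5] [0.7819 0.0332 0.08  ] [-0.016 -0.232]
[396.7 330.6] [0.5803 0.2857 0.08  ] [0.206 0.002]
```

View pics/s13.png

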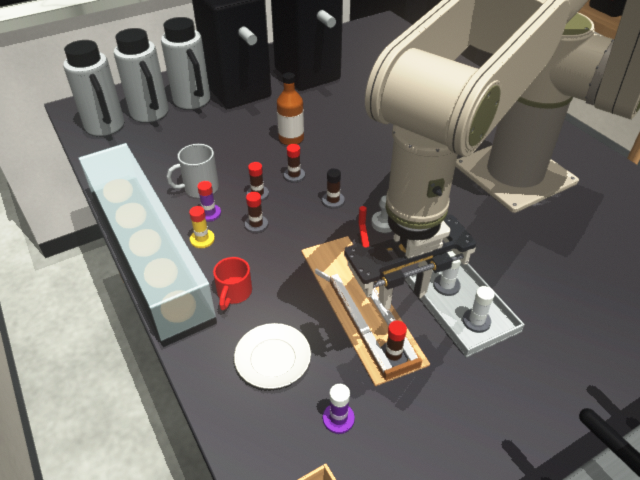

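jog_arm(
  steps=[
    [0.4,-0.05,0.014,0,0,0,0],
    [0.4,-0.105,0.029,0,0,0,0],
    [0.4,-0.16,0.044,0,0,0,0],
    [0.4,-0.215,0.06,0,0,0,0],
    [0.4,-0.27,0.075,0,0,0,0],
  ],
)

```text
t: 24.42
tool_pos: [0.6253, 0.0106, 0.1744]
orientation: [2.361, 2.066, 0.022]
force: [0.7, 0.7, 0.4]
opening: 0.0561
```

jog_arm(
  steps=[
    [0.4,-0.07,0.02,0,0,0,0],
    [0.4,-0.13,0.037,0,0,0,0],
    [0.4,-0.155,0.043,0,0,0,0],
    [0.4,-0.155,0.043,0,0,0,0],
  ],
)

```text
t: 24.92
tool_pos: [0.6468, -0.1527, 0.1734]
orientation: [2.366, 2.06, 0.022]
force: [0.1, -0.4, 0.1]
opening: 0.0558
```

```bash
python3 -c "
from h import *
st();go(.643,-.160,.05,-7.8)
c=cam('scene');
for b in blobs(c,(0,150,60),(6,255,255),60): p=ray(c,b[0],.08);print(b[0], p.round(4),wr(p).round(3))
"
```

```text
t 24.93 grasp [ 0.6468 -0.1527  0.1784] rail [-0.219  -0.1237] phi -7.9 F [ 0.1 -0.4  0.1] open 0.0558 q6 -0.18
shift [-0.0087, -0.0044, 0.1283] turn [0.012, -0.007, -0.002]
[293.  150.6] [ 0.4848 -0.2696  0.08  ] [-0.357  0.021]
[254.9 168.8] [ 0.5948 -0.253   0.08  ] [-0.325 -0.086]
[204.5 188. ] [ 0.7225 -0.2483  0.08  ] [-0.303 -0.212]
[253.3 199.3] [ 0.6449 -0.1578  0.08  ] [-0.224 -0.122]
[196.8 213.4] [ 0.7691 -0.1782  0.08  ] [-0.228 -0.248]
[363.2 228.4] [0.4883 0.041  0.08  ] [-0.049  0.06 ]
[232.1 280.5] [0.7819 0.0332 0.08  ] [-0.016 -0.232]
[396.9 330.8] [0.5802 0.2862 0.08  ] [0.207 0.002]
```

jog_arm(
  steps=[
    [0.4,-0.0087,-0.0044,0.02,0.012,-0.007,0],
    [0.4,-0.0087,-0.0044,0.065,0.012,-0.007,0],
    [0.4,-0.0087,-0.0044,0.11,0.012,-0.007,0],
    [0.4,-0.0087,-0.0044,0.128,0.012,-0.007,0],
    [0.4,-0.0087,-0.0044,0.128,0.012,-0.007,0],
  ],
)

```text
t: 25.6
tool_pos: [0.6415, -0.1567, 0.0433]
orientation: [-2.364, -2.064, 0.001]
force: [0.7, -0.4, 1.6]
opening: 0.0558
```

jog_arm(
  steps=[
    [1,0,0,0,0,0,0],
    [1,0,0,0,0,0,0],
    [1,0,0,0,0,0,0],
    [1,0,0,0,0,0,0],
    [1,0,0,0,0,0,0],
  ],
)

```text
t: 26.22
tool_pos: [0.6424, -0.1571, 0.0449]
orientation: [-2.365, -2.065, -0.0]
force: [-0.4, 0.9, 6.5]
opening: 0.0315
```

jog_arm(
  steps=[
    [1,0,0,0,0,0,0],
    [1,0,0,-0.03,0,0,0],
    [1,0,0,-0.07,0,0,0],
    [1,0,0,-0.105,0,0,0],
    [1,0,0,-0.105,0,0,0],
  ],
)

```text
t: 26.85
tool_pos: [0.6448, -0.158, 0.1537]
orientation: [2.364, 2.064, 0.006]
force: [0.3, 0.1, -2.4]
opening: 0.0313
```

```bash
python3 -c "
from h import *
st();go(*rw(-.07,0),.16,-7.8)
c=cam('scene');crop(c,190,120,390,270,4,'k14')
"
```

```text
t 26.85 grasp [ 0.6448 -0.158   0.1587] rail [-0.2245 -0.1224] phi -7.8 F [ 0.3  0.1 -2.4] open 0.0313 q6 -0.18
shift [0.1546, -0.1222, -0.0019] turn [0.005, -0.0, 0.001]
```

View pics/k14.png

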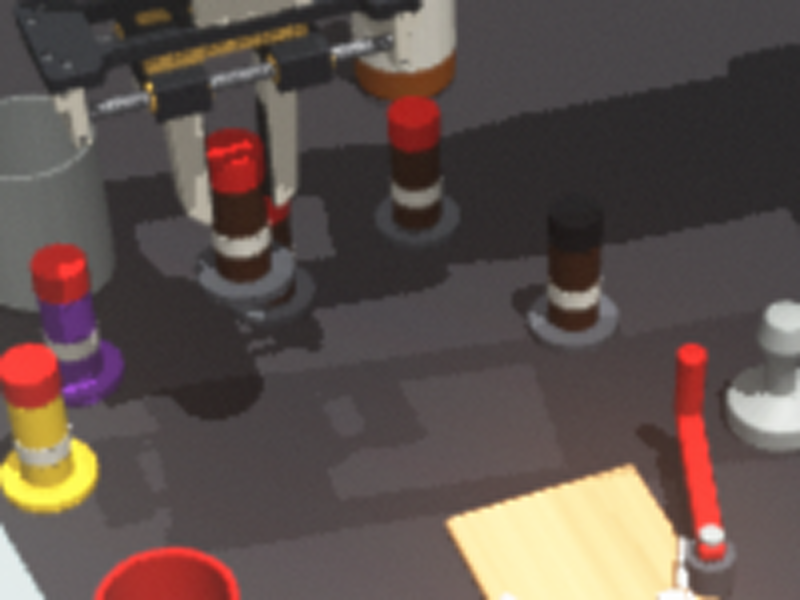

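jog_arm(
  steps=[
    [1,0.04,-0.03,0,0,0,0],
    [1,0.08,-0.062,0,0,0,0],
    [1,0.12,-0.094,0,0.005,0,0],
    [1,0.154,-0.122,0,0.005,0,0],
    [1,0.154,-0.122,0,0.005,0,0],
  ],
)

```text
t: 27.52
tool_pos: [0.5403, 0.014, 0.1479]
orientation: [-2.358, -2.065, 0.008]
force: [0.7, -1.3, -1.5]
opening: 0.0318
```

```bash
python3 -c "
from h import *
st();go(*rw(-.07,0),.058,-7.8)
"
```

```text
t 27.52 grasp [0.5403 0.014  0.1529] rail [-0.0682  0.0045] phi -7.6 F [ 0.7 -1.3 -1.5] open 0.0318 q6 0.06
shift [-0.0019, 0.0053, 0.0949] turn [-0.009, -0.001, 0.004]
```

jog_arm(
  steps=[
    [1,-0.002,0.005,0.035,-0.007,0,0.003],
    [1,-0.002,0.005,0.07,-0.007,0,0.003],
    [1,-0.002,0.005,0.092,-0.007,0,0.003],
    [1,-0.002,0.005,0.095,-0.007,0,0.003],
    [1,-0.002,0.005,0.095,-0.007,0,0.003],
  ],
)

```text
t: 28.15
tool_pos: [0.5434, 0.0111, 0.0515]
orientation: [-2.364, -2.063, 0.003]
force: [-1.0, 0.2, -1.3]
opening: 0.0317
```

jog_arm(
  steps=[
    [1,0,0,0.001,0,0,0],
    [1,0,0,0.001,0,0,0],
  ],
)

```text
t: 28.4
tool_pos: [0.5433, 0.011, 0.0504]
orientation: [-2.364, -2.063, 0.003]
force: [-0.5, -0.6, -1.4]
opening: 0.0316
```

```bash
python3 -c "
from h import *
st()"
```

```text
t 28.4 grasp [0.5433 0.011  0.0554] rail [-0.0708  0.0011] phi -7.8 F [-0.5 -0.6 -1.4] open 0.0316 q6 0.06
```

jog_arm(
  steps=[
    [1,0.025,0.001,0,0,0,0],
    [1,0.055,0.001,0,0,0,0],
    [1,0.085,0.001,0,0,0,0],
    [1,0.115,0.001,0,0,0,0],
    [1,0.145,0.001,0,0,0,0],
  ],
)

```text
t: 29.02
tool_pos: [0.5643, 0.1555, 0.0509]
orientation: [-2.365, -2.063, 0.002]
force: [0.3, 0.7, -2.1]
opening: 0.0316
```

```bash
python3 -c "
from h import *
st();go(*rw(.154,0),.0555,-7.8)
c=cam('scene');crop(c,270,220,450,355,4.4,'k15')
"
```

```text
t 29.02 grasp [0.5643 0.1555 0.0559] rail [ 0.0752 -0.0001] phi -7.8 F [ 0.3  0.7 -2.1] open 0.0316 q6 0.32
shift [0.0788, -0.0001, 0.0005] turn [-0.004, -0.001, 0.0]
```

View pics/k15.png

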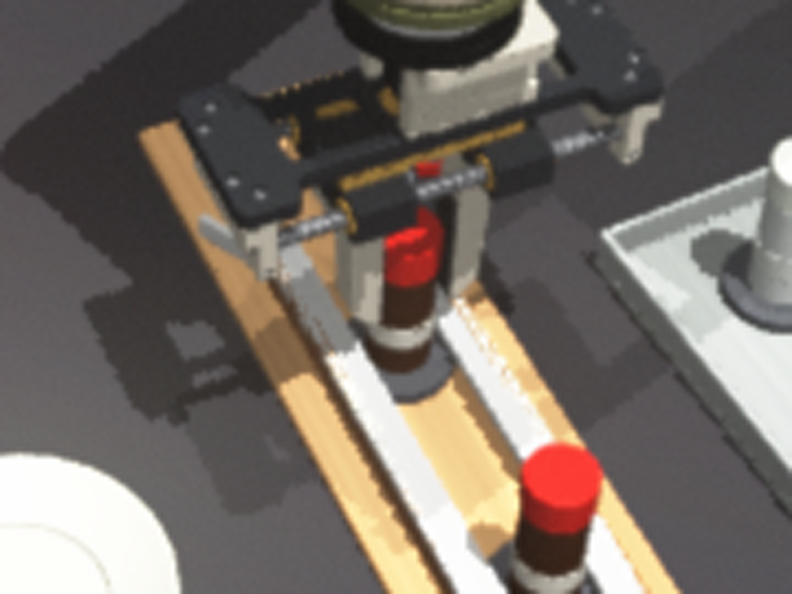

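jog_arm(
  steps=[
    [1,0.028,0,0,0,0,0],
    [1,0.056,0,0,0,0,0],
    [1,0.074,0,0,0,0,0],
    [1,0.078,0,0.001,0,0,0],
    [1,0.078,0,0.001,0,0,0],
  ],
)

```text
t: 29.7
tool_pos: [0.5748, 0.2358, 0.0501]
orientation: [-2.362, -2.064, 0.0]
force: [-0.7, 0.3, -2.5]
opening: 0.0312
```

jog_arm(
  steps=[
    [0.45,0,0,0,0,0,0],
    [0.45,0,0,0,0,0,0],
    [0.45,0,0,0,0,0,0],
    [0.45,0,0,-0.05,0,0,0],
    [0.45,0,0,-0.115,0,0,0],
  ],
)

```text
t: 30.32
tool_pos: [0.5737, 0.2347, 0.1619]
orientation: [-2.361, -2.063, 0.006]
force: [1.0, 0.2, 0.6]
opening: 0.0512
```

```bash
python3 -c "
from h import *
c=cam('scene','s16');t=cam('top','t16')
for c in(t,c):
  for b in blobs(c,(0,150,60),(6,255,255),60): p=ray(c,b[0],.086 if c is t else .08);print(b[0], p.round(4),wr(p).round(3))
st();go(.594,-.253,.17,-7.8)
"
```

```text
[311.3 170.6] [ 0.7595 -0.0078  0.086 ] [-0.06  -0.216]
[379.6 168.2] [ 0.7656 -0.1791  0.086 ] [-0.229 -0.245]
[408. 187.] [ 0.7181 -0.2499  0.086 ] [-0.306 -0.207]
[410.  237.8] [ 0.5908 -0.2541  0.086 ] [-0.327 -0.082]
[215.4 243.8] [0.5745 0.2314 0.086 ] [0.152 0.   ]
[298.8 285.7] [0.4708 0.0219 0.086 ] [-0.07   0.074]
[417.5 282.2] [ 0.4807 -0.2719  0.086 ] [-0.36   0.025]
[293.1 150.7] [ 0.4848 -0.2691  0.08  ] [-0.356  0.021]
[254.9 169. ] [ 0.5951 -0.2523  0.08  ] [-0.325 -0.086]
[204.6 187.9] [ 0.7222 -0.2485  0.08  ] [-0.304 -0.211]
[196.9 213.4] [ 0.7689 -0.1781  0.08  ] [-0.228 -0.248]
[362.  213.7] [0.4656 0.0022 0.08  ] [-0.09   0.077]
[232.1 280.5] [0.7819 0.0332 0.08  ] [-0.016 -0.232]
[381.3 306.6] [0.5731 0.2283 0.08  ] [0.149 0.001]
[396.9 330.8] [0.5802 0.2862 0.08  ] [0.207 0.002]
t 30.43 grasp [0.58   0.2367 0.1773] rail [ 0.1578 -0.0046] phi -7.7 F [1.3 0.3 0.5] open 0.051 q6 0.44
shift [-0.4835, 0.0796, 0.0038] turn [0.009, -0.009, 0.001]
```

View pics/s16.png

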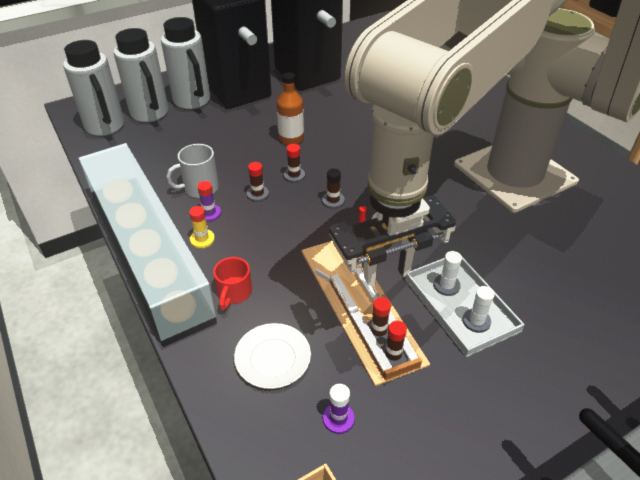

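jog_arm(
  steps=[
    [0.4,-0.05,0.008,0,0,0,0],
    [0.4,-0.105,0.017,0,0,0,0],
    [0.4,-0.165,0.027,0,0,0,0],
    [0.4,-0.225,0.037,0,0,0,0],
    [0.4,-0.28,0.046,0,0,0,0],
  ],
)

```text
t: 31.05
tool_pos: [0.5879, -0.0491, 0.1706]
orientation: [2.365, 2.065, 0.021]
force: [0.6, -0.2, 0.7]
opening: 0.0559
```

jog_arm(
  steps=[
    [0.4,-0.055,0.009,0,0,0,0],
    [0.4,-0.11,0.018,0,0,0,0],
    [0.4,-0.16,0.027,0,0,0,0],
    [0.4,-0.195,0.032,0,0,0,0],
    [0.4,-0.195,0.032,0,0,0,0],
  ],
)

```text
t: 31.68
tool_pos: [0.5928, -0.2496, 0.169]
orientation: [2.368, 2.06, 0.02]
force: [-0.4, 0.3, 0.4]
opening: 0.0557
```

```bash
python3 -c "
from h import *
st();go(.593,-.253,.05,-7.8)
c=cam('scene');
for b in blobs(c,(0,150,60),(6,255,255),60): p=ray(c,b[0],.08);print(b[0], p.round(4))
"
```

```text
t 31.68 grasp [ 0.5928 -0.2496  0.174 ] rail [-0.3223 -0.0833] phi -8.0 F [-0.4  0.3  0.4] open 0.0557 q6 -0.35
shift [-0.0043, -0.0006, 0.124] turn [0.01, -0.008, -0.003]
[293.  150.7] [ 0.485  -0.2692  0.08  ]
[254.9 169.1] [ 0.5953 -0.252   0.08  ]
[204.6 187.8] [ 0.722  -0.2489  0.08  ]
[196.9 213.4] [ 0.7689 -0.1781  0.08  ]
[363.2 228.4] [0.4883 0.041  0.08  ]
[232.1 280.5] [0.7819 0.0332 0.08  ]
[381.5 306.8] [0.5731 0.2289 0.08  ]
[396.9 330.9] [0.5803 0.2864 0.08  ]
```

jog_arm(
  steps=[
    [0.4,-0.004,-0.0005,0.02,0.01,-0.008,0],
    [0.4,-0.004,-0.0005,0.065,0.01,-0.008,0],
    [0.4,-0.004,-0.0005,0.11,0.01,-0.008,0],
    [0.4,-0.004,-0.0005,0.123,0.01,-0.008,0],
    [0.4,-0.004,-0.0005,0.123,0.01,-0.008,0],
  ],
)

```text
t: 32.35
tool_pos: [0.5927, -0.2496, 0.0448]
orientation: [-2.366, -2.063, 0.0]
force: [1.2, -0.1, 0.2]
opening: 0.0559
```

jog_arm(
  steps=[
    [1,0,0,0,0,0,0],
    [1,0,0,0,0,0,0],
    [1,0,0,0,0,0,0],
    [1,0,0,0,0,0,0],
    [1,0,0,0,0,0,0],
  ],
)

```text
t: 32.98
tool_pos: [0.5934, -0.2501, 0.0462]
orientation: [-2.367, -2.064, -0.001]
force: [-1.4, -0.0, 6.5]
opening: 0.0315
```

jog_arm(
  steps=[
    [1,0,0,0,0,0,0],
    [1,0,0,-0.03,0,0,0],
    [1,0,0,-0.07,0,0,0],
    [1,0,0,-0.105,0,0,0],
    [1,0,0,-0.105,0,0,0],
  ],
)

```text
t: 33.6
tool_pos: [0.5955, -0.2513, 0.155]
orientation: [2.364, 2.061, 0.004]
force: [0.8, 0.1, -1.8]
opening: 0.0319
```

```bash
python3 -c "
from h import *
st();go(*rw(-.07,0),.16,-7.8)
c=cam('scene');crop(c,190,120,390,270,4,'k17')
"
```

```text
t 33.6 grasp [ 0.5955 -0.2513  0.16  ] rail [-0.3236 -0.0862] phi -7.8 F [ 0.8  0.1 -1.8] open 0.0319 q6 -0.34
shift [0.2535, -0.0864, -0.0008] turn [0.006, 0.001, -0.0]
```

View pics/k17.png

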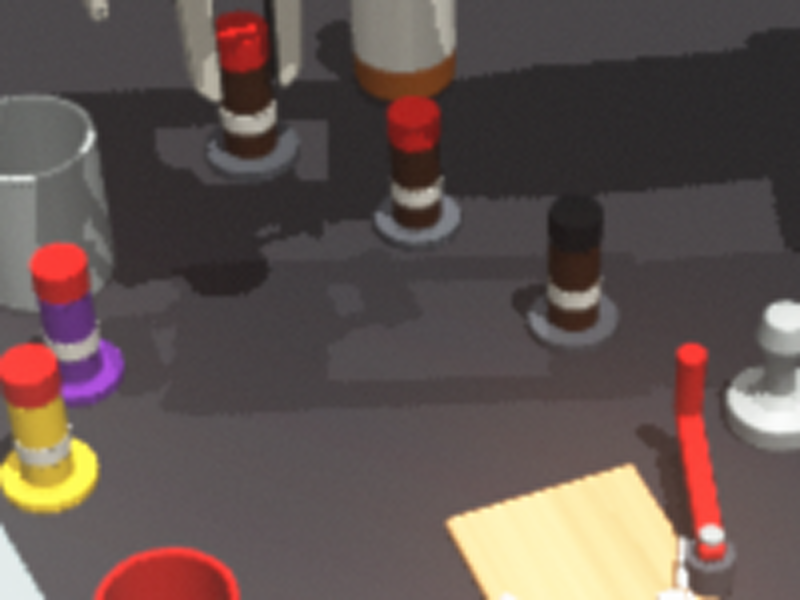

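jog_arm(
  steps=[
    [1,0.045,-0.015,0,0,0,0],
    [1,0.095,-0.032,0,0,0,0],
    [1,0.145,-0.049,0,0.005,0,0],
    [1,0.195,-0.067,0,0.005,0,0],
    [1,0.235,-0.08,0,0.005,0,0],
  ],
)

```text
t: 34.28
tool_pos: [0.5448, -0.0048, 0.1494]
orientation: [-2.363, -2.062, 0.007]
force: [0.2, 0.4, -1.1]
opening: 0.0317
```

jog_arm(
  steps=[
    [1,0.02,-0.005,0,0,0,0],
    [1,0.02,-0.005,0,0,0,0],
    [1,0.02,-0.005,0,0,0,0],
  ],
)

```text
t: 34.65
tool_pos: [0.5419, 0.0152, 0.1479]
orientation: [-2.362, -2.061, 0.01]
force: [0.1, -0.7, -1.1]
opening: 0.0318
```

```bash
python3 -c "
from h import *
st();go(*rw(-.07,0),.0575,-7.8)
"
```

```text
t 34.65 grasp [0.5419 0.0152 0.1529] rail [-0.0668  0.0031] phi -7.8 F [ 0.1 -0.7 -1.1] open 0.0318 q6 0.07
shift [-0.0031, 0.004, 0.0954] turn [-0.009, 0.0, 0.0]
```

jog_arm(
  steps=[
    [1,-0.003,0.004,0.035,-0.007,0,0],
    [1,-0.003,0.004,0.07,-0.007,0,0],
    [1,-0.003,0.004,0.092,-0.007,0,0],
    [1,-0.003,0.004,0.096,-0.007,0,0],
    [1,-0.003,0.004,0.0965,-0.007,0,0],
  ],
)

```text
t: 35.28
tool_pos: [0.5447, 0.0104, 0.0512]
orientation: [-2.368, -2.063, 0.003]
force: [-0.4, -0.3, 2.9]
opening: 0.0314
```

```bash
python3 -c "
from h import *
st();go(*rw(.1,0),.0565,-7.8)"
```

```text
t 35.27 grasp [0.5447 0.0104 0.0562] rail [-0.0712 -0.0003] phi -7.9 F [-0.4 -0.3  2.9] open 0.0314 q6 0.06
shift [0.1712, -0.0006, -0.0004] turn [-0.002, 0.001, -0.001]
```

jog_arm(
  steps=[
    [1,0.025,0,-0.001,0,0,0],
    [1,0.055,0,-0.001,0,0,0],
    [1,0.085,0,-0.001,0,0,0],
    [1,0.115,0,-0.001,0,0,0],
    [1,0.14,0,-0.001,0,0,0],
  ],
)

```text
t: 35.9
tool_pos: [0.5641, 0.1493, 0.0517]
orientation: [-2.369, -2.062, 0.004]
force: [0.2, -1.0, -1.9]
opening: 0.0318
```

jog_arm(
  steps=[
    [1,0.02,0,0,0,0,0],
    [1,0.027,0,0.0005,0,0,0],
    [1,0.027,0,0.0005,0,0,0],
  ],
)

```text
t: 36.28
tool_pos: [0.5681, 0.1759, 0.0513]
orientation: [-2.369, -2.062, 0.003]
force: [-0.0, 0.7, 0.7]
opening: 0.0313
```

```bash
python3 -c "
from h import *
st();c=cam('scene');crop(c,270,220,450,355,4.4,'k18')
"
```

```text
t 36.27 grasp [0.5681 0.1759 0.0563] rail [ 0.096  -0.0011] phi -7.9 F [-0.   0.7  0.7] open 0.0313 q6 0.35
```

View pics/k18.png

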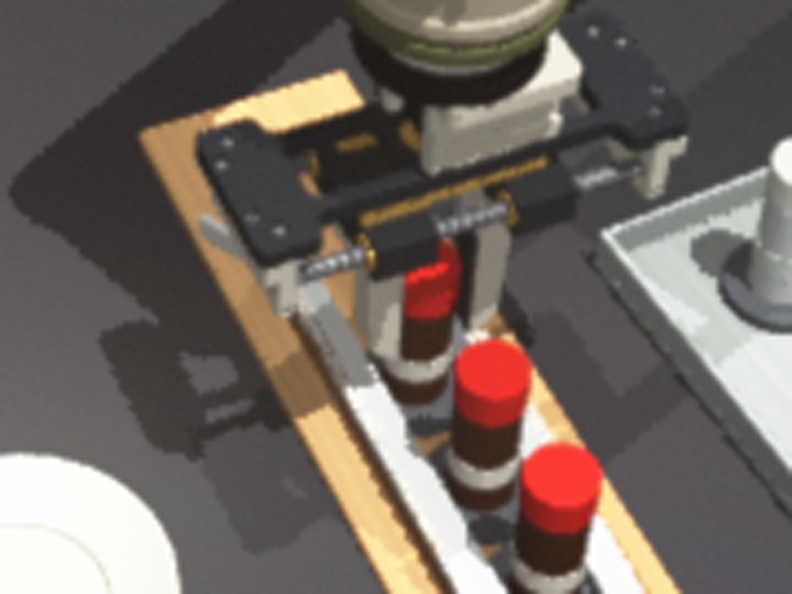

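jog_arm(
  steps=[
    [1,0.003,0,0,0,0,0],
    [1,0.004,0,0,0,0,0],
    [0.45,0.004,0,0,0,0,0],
    [0.45,0.004,0,0,0,0,0],
    [0.45,0.004,0,0,0,0,0],
  ],
)

```text
t: 36.95
tool_pos: [0.5685, 0.1795, 0.0512]
orientation: [-2.369, -2.062, 0.004]
force: [-0.3, 0.6, 0.6]
opening: 0.0502
```

jog_arm(
  steps=[
    [0.45,0,0,-0.05,0,0,0],
    [0.45,0,0,-0.11,0,0,0],
    [0.45,0,0,-0.115,0,0,0],
  ],
)

```text
t: 37.33
tool_pos: [0.5724, 0.1804, 0.1729]
orientation: [2.367, 2.06, 0.011]
force: [0.9, 0.3, 0.7]
opening: 0.0508
```

```bash
python3 -c "
from h import *
c=cam('scene','s19');t=cam('top','t19')
for c in(t,c):
  for b in blobs(c,(0,150,60),(6,255,255),60): p=ray(c,b[0],.086 if c is t else .08);print(b[0], p.round(4),wr(p).round(3))
st();go(.482,-.271,.17,-7.8)
"
```

```text
[311.3 170.6] [ 0.7595 -0.0078  0.086 ] [-0.06  -0.216]
[379.5 168.1] [ 0.7658 -0.1789  0.086 ] [-0.229 -0.245]
[408.  186.9] [ 0.7184 -0.2499  0.086 ] [-0.305 -0.208]
[240.9 246.4] [0.5682 0.1673 0.086 ] [ 0.087 -0.002]
[298.9 285.7] [0.4708 0.0217 0.086 ] [-0.07   0.074]
[417.5 282.2] [ 0.4807 -0.2719  0.086 ] [-0.36   0.025]
[293.1 150.7] [ 0.4848 -0.2691  0.08  ] [-0.356  0.021]
[204.6 187.9] [ 0.7222 -0.2485  0.08  ] [-0.304 -0.211]
[196.9 213.4] [ 0.7689 -0.1781  0.08  ] [-0.228 -0.248]
[364.9 242.8] [0.5085 0.0776 0.08  ] [-0.01   0.045]
[232.1 280.5] [0.7819 0.0332 0.08  ] [-0.016 -0.232]
[366.2 284.1] [0.567  0.1698 0.08  ] [ 0.09  -0.001]
[381.4 307. ] [0.5735 0.2292 0.08  ] [0.149 0.001]
[396.8 330.8] [0.5804 0.2861 0.08  ] [0.207 0.002]
t 37.42 grasp [0.5698 0.1798 0.1728] rail [ 0.1    -0.0022] phi -7.9 F [-0.1  0.  -0.1] open 0.0511 q6 0.36
shift [-0.4586, -0.0247, 0.0027] turn [0.001, -0.0, -0.002]
```

View pics/s19.png

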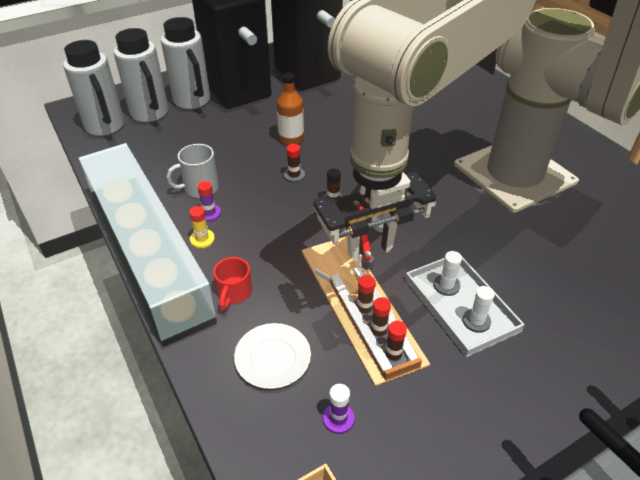

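jog_arm(
  steps=[
    [0.4,-0.05,-0.003,0,0,0,0],
    [0.4,-0.105,-0.006,0,0,0,0],
    [0.4,-0.165,-0.009,0,0,0,0],
    [0.4,-0.225,-0.012,0,0,0,0],
    [0.4,-0.28,-0.015,0,0,0,0],
  ],
)

```text
t: 38.05
tool_pos: [0.5143, -0.097, 0.1653]
orientation: [-2.368, -2.061, 0.002]
force: [0.5, 0.1, 0.4]
opening: 0.0557
```

jog_arm(
  steps=[
    [0.4,-0.055,-0.003,0,0,0,0],
    [0.4,-0.11,-0.006,0,0,0,0],
    [0.4,-0.16,-0.009,0,0,0,0],
    [0.4,-0.18,-0.01,0,0,0,0],
    [0.4,-0.18,-0.01,0,0,0,0],
  ],
)

```text
t: 38.67
tool_pos: [0.4785, -0.2739, 0.1635]
orientation: [-2.368, -2.056, 0.003]
force: [0.7, -0.1, -0.0]
opening: 0.0554
```

```bash
python3 -c "
from h import *
st();go(.482,-.272,.05,-7.8)
c=cam('scene');crop(c,190,90,390,240,4,'k20')
for b in blobs(c,(0,150,60),(6,255,255),60): p=ray(c,b[0],.08);print(b[0], p.round(4))
"
```

```text
t 38.67 grasp [ 0.4785 -0.2739  0.1685] rail [-0.3619  0.0266] phi -8.1 F [ 0.7 -0.1 -0. ] open 0.0554 q6 -0.47
shift [0.0022, 0.0038, 0.1185] turn [-0.005, -0.002, -0.005]
[293.  150.6] [ 0.4848 -0.2696  0.08  ]
[204.6 187.9] [ 0.7222 -0.2485  0.08  ]
[196.9 213.4] [ 0.7689 -0.1781  0.08  ]
[363.2 228.5] [0.4885 0.0412 0.08  ]
[232.1 280.5] [0.7819 0.0332 0.08  ]
[366.3 284.3] [0.5671 0.1703 0.08  ]
[381.4 306.9] [0.5733 0.229  0.08  ]
[397.  330.9] [0.5802 0.2865 0.08  ]
```

View pics/k20.png

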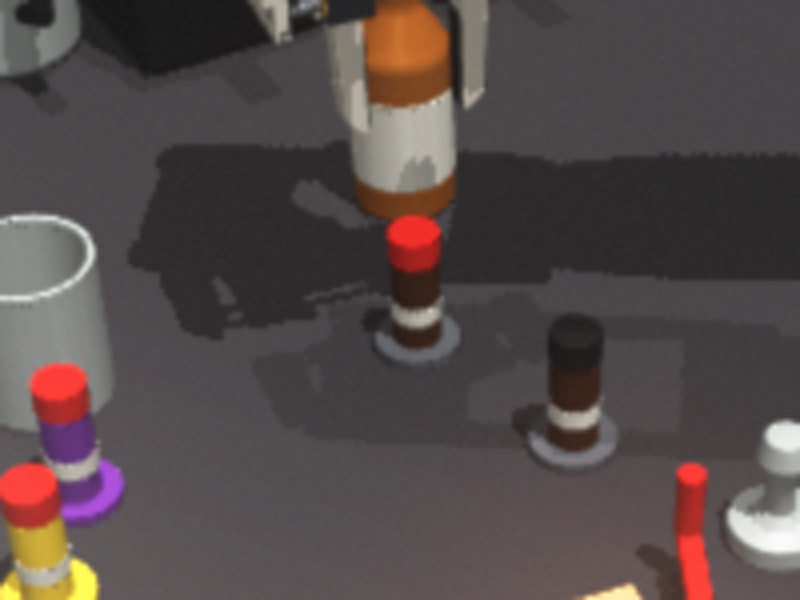

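jog_arm(
  steps=[
    [0.4,0.002,0.004,0.02,-0.005,0,0],
    [0.4,0.002,0.004,0.06,-0.005,0,0],
    [0.4,0.002,0.004,0.1,-0.005,0,0],
    [0.4,0.002,0.004,0.118,-0.005,0,0],
    [0.4,0.002,0.004,0.118,-0.005,0,0],
  ],
)

```text
t: 39.35
tool_pos: [0.4822, -0.2694, 0.0446]
orientation: [-2.366, -2.06, -0.002]
force: [0.3, 0.3, 0.2]
opening: 0.0556
```

jog_arm(
  steps=[
    [1,0,0,0,0,0,0],
    [1,0,0,0,0,0,0],
    [1,0,0,0,0,0,0],
    [1,0,0,0,0,0,0],
    [1,0,0,0,0,0,0],
  ],
)

```text
t: 39.98
tool_pos: [0.4828, -0.27, 0.0458]
orientation: [-2.368, -2.061, -0.002]
force: [-1.8, -0.1, 5.6]
opening: 0.0316
```

jog_arm(
  steps=[
    [1,0,0,0,0,0,0],
    [1,0,0,-0.03,0,0,0],
    [1,0,0,-0.07,0,0,0],
    [1,0,0,-0.105,0,0,0],
    [1,0,0,-0.105,0,0,0],
  ],
)

```text
t: 40.6
tool_pos: [0.4846, -0.2716, 0.154]
orientation: [2.367, 2.061, 0.005]
force: [0.4, 0.5, -1.7]
opening: 0.0315
```

```bash
python3 -c "
from h import *
st();go(*rw(-.07,0),.165,-7.8)
c=cam('scene');crop(c,190,90,390,240,4,'k21')
"
```

```text
t 40.6 grasp [ 0.4846 -0.2716  0.159 ] rail [-0.3587  0.0209] phi -7.9 F [ 0.4  0.5 -1.7] open 0.0315 q6 -0.47
shift [0.2888, 0.0203, -0.0058] turn [0.004, -0.0, -0.002]
```

View pics/k21.png

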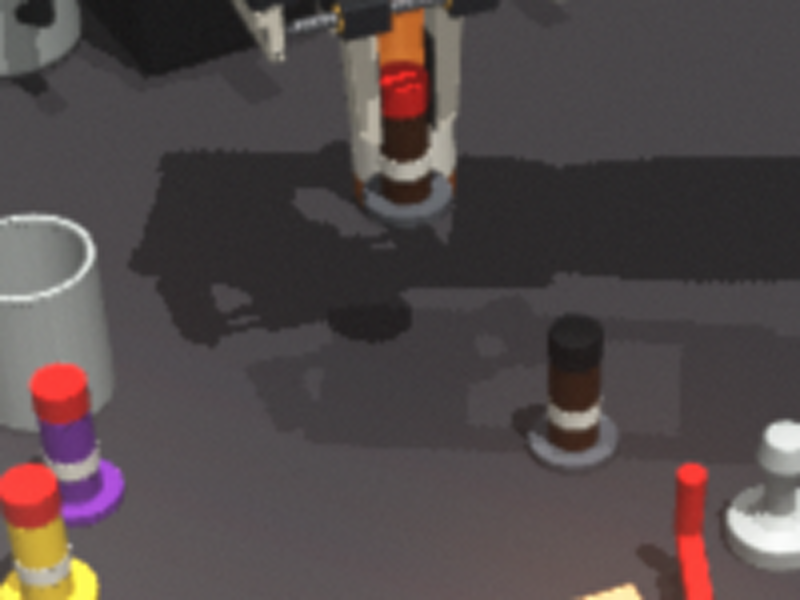

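jog_arm(
  steps=[
    [1,0.045,0.003,-0.004,0,0,0],
    [1,0.095,0.006,-0.006,0,0,0],
    [1,0.15,0.01,-0.006,0.004,0,0],
    [1,0.205,0.014,-0.006,0.004,0,0],
    [1,0.255,0.018,-0.006,0.004,0,0],
  ],
)

```text
t: 41.28
tool_pos: [0.5352, -0.0186, 0.1554]
orientation: [-2.365, -2.059, 0.004]
force: [0.6, -0.0, -2.2]
opening: 0.0315
```

jog_arm(
  steps=[
    [1,0.035,0.004,0,0,0,0],
    [1,0.035,0.004,0,0,0,0],
    [1,0.035,0.004,0,0,0,0],
  ],
)

```text
t: 41.65
tool_pos: [0.5428, 0.0152, 0.1535]
orientation: [-2.363, -2.058, 0.008]
force: [0.3, -1.1, -1.1]
opening: 0.0315
```

```bash
python3 -c "
from h import *
st();go(*rw(-.07,0),.057,-7.8)
"
```

```text
t 41.65 grasp [0.5428 0.0152 0.1585] rail [-0.0667  0.0021] phi -7.9 F [ 0.3 -1.1 -1.1] open 0.0315 q6 0.07
shift [-0.0034, 0.0031, 0.1015] turn [-0.009, -0.001, -0.002]
```

jog_arm(
  steps=[
    [1,-0.0035,0.003,0.035,-0.007,0,0],
    [1,-0.0035,0.003,0.07,-0.007,0,0],
    [1,-0.0035,0.003,0.095,-0.007,0,0],
    [1,-0.0035,0.003,0.102,-0.007,0,0],
    [1,-0.0035,0.003,0.1025,-0.007,0,0],
  ],
)

```text
t: 42.28
tool_pos: [0.5448, 0.0101, 0.0518]
orientation: [-2.37, -2.06, 0.0]
force: [-2.4, -1.1, 6.9]
opening: 0.0315
```

```bash
python3 -c "
from h import *
st();go(*rw(.045,0),.0565,-7.8)
c=cam('scene');crop(c,270,200,430,320,5,'k22')"
```

```text
t 42.27 grasp [0.5448 0.0101 0.0568] rail [-0.0715 -0.0005] phi -8.0 F [-2.4 -1.1  6.9] open 0.0315 q6 0.06
shift [0.1165, -0.0009, 0.0004] turn [-0.001, -0.001, -0.003]
```

View pics/k22.png

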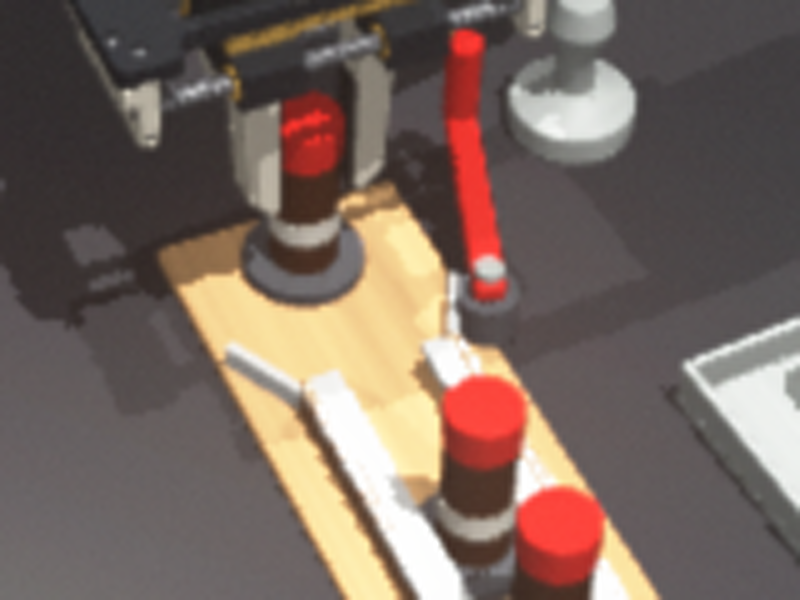

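jog_arm(
  steps=[
    [1,0,0,-0.0015,0,0,0],
    [1,0.025,0,-0.0015,0,0,0],
    [1,0.055,0,-0.0015,0,0,0],
    [1,0.085,0,-0.0015,0,0,0],
    [1,0.106,0,-0.0015,0,0,0],
  ],
)

```text
t: 42.95
tool_pos: [0.5595, 0.1155, 0.0532]
orientation: [-2.37, -2.06, 0.001]
force: [-0.5, -0.3, -2.4]
opening: 0.0315
```

jog_arm(
  steps=[
    [1,0.006,0,0,0,0,0],
    [1,0.012,0,0.0005,0,0,0],
    [1,0.012,0,0.0005,0,0,0],
  ],
)

```text
t: 43.32
tool_pos: [0.5611, 0.127, 0.0525]
orientation: [-2.37, -2.059, 0.002]
force: [-0.8, -0.1, -1.6]
opening: 0.0318
```

```bash
python3 -c "
from h import *
st();c=cam('scene');crop(c,290,220,450,340,5,'k23')
for b in blobs(c,(0,150,60),(6,255,255),40): p=ray(c,b[0],.088);print(b[0], p.round(4),wr(p).round(3))"
```

```text
t 43.33 grasp [0.5611 0.127  0.0575] rail [ 0.0465 -0.0008] phi -8.0 F [-0.8 -0.1 -1.6] open 0.0318 q6 0.27
[204.6 187.9] [ 0.7249 -0.2391  0.088 ] [-0.294 -0.213]
[196.9 213.4] [ 0.7711 -0.1693  0.088 ] [-0.219 -0.249]
[232.1 280.5] [0.784  0.0399 0.088 ] [-0.009 -0.233]
[356.9 266.4] [0.5618 0.1291 0.088 ] [ 0.049 -0.001]
[366.9 285.5] [0.5719 0.1788 0.088 ] [ 0.099 -0.004]
[381.3 306.8] [0.5775 0.2336 0.088 ] [ 0.154 -0.003]
[396.9 330.8] [0.5842 0.2905 0.088 ] [ 0.212 -0.002]
```

View pics/k23.png

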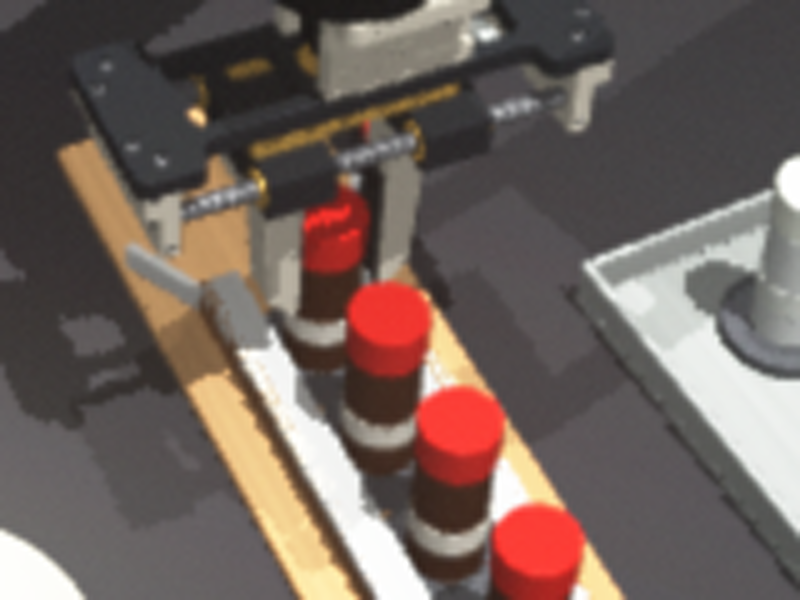

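jog_arm(
  steps=[
    [1,0,0,0.001,0,0,0],
    [0.45,0,0,0.001,0,0,0],
    [0.45,0,0,0.001,0,0,0],
    [0.45,0,0,0.001,0,0,0],
    [0.45,0,0,-0.03,0,0,0],
  ],
)

```text
t: 44.0
tool_pos: [0.5586, 0.1264, 0.08]
orientation: [-2.368, -2.057, 0.009]
force: [0.4, 0.2, 0.6]
opening: 0.0515
```

jog_arm(
  steps=[
    [0.45,0,0,-0.05,0,0,0],
    [0.45,0,0,-0.085,0,0,0],
    [0.45,0,0,-0.085,0,0,0],
  ],
)

```text
t: 44.38
tool_pos: [0.5618, 0.1268, 0.1692]
orientation: [-2.371, -2.06, -0.0]
force: [0.5, -0.4, 0.4]
opening: 0.0512
```

```bash
python3 -c "
from h import *
c=cam('scene','s24');t=cam('top','t24');crop(c,290,220,450,340,5,'k24')
for c in(t,c):
  for b in blobs(c,(0,150,60),(6,255,255),40): p=ray(c,b[0],.094 if c is t else .088);print(b[0], p.round(4),wr(p).round(3))
st();go(.4555,-.0156,.17,35)
"
```

```text
[311.3 170.6] [ 0.758 -0.008  0.094] [-0.061 -0.214]
[379.6 168.1] [ 0.7643 -0.1784  0.094 ] [-0.228 -0.244]
[408.  186.9] [ 0.7171 -0.2488  0.094 ] [-0.305 -0.206]
[298.5 285.4] [0.4716 0.0223 0.094 ] [-0.069  0.074]
[204.6 187.9] [ 0.7249 -0.2391  0.088 ] [-0.294 -0.213]
[196.9 213.4] [ 0.7711 -0.1693  0.088 ] [-0.219 -0.249]
[363.3 229. ] [0.494  0.0492 0.088 ] [-0.04   0.055]
[232.1 280.5] [0.784  0.0399 0.088 ] [-0.009 -0.233]
[354.7 265.1] [0.5636 0.1242 0.088 ] [ 0.044 -0.004]
[367.  285.7] [0.572  0.1793 0.088 ] [ 0.1   -0.005]
[381.3 306.9] [0.5776 0.2337 0.088 ] [ 0.155 -0.003]
[396.9 330.8] [0.5842 0.2905 0.088 ] [ 0.212 -0.002]
t 44.48 grasp [0.5593 0.1265 0.1698] rail [0.0458 0.0009] phi -8.0 F [-0.6 -0.3  0.4] open 0.0511 q6 0.27
shift [-0.1552, -0.083, 0.0006] turn [-0.007, -0.002, -0.751]
```

View pics/k24.png

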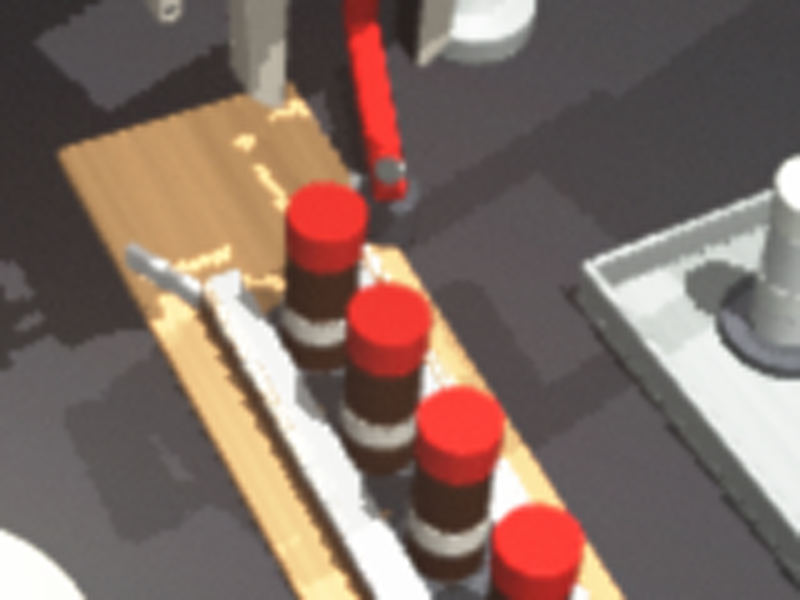

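jog_arm(
  steps=[
    [0.62,-0.04,-0.02,0,0,0,-0.18],
    [0.62,-0.08,-0.042,0,0,0,-0.36],
    [0.62,-0.12,-0.064,0,0,0,-0.54],
    [0.62,-0.155,-0.083,0,-0.007,0,-0.751],
    [0.62,-0.155,-0.083,0,-0.007,0,-0.751],
  ],
)

```text
t: 45.1
tool_pos: [0.4533, -0.0169, 0.1636]
orientation: [-1.449, -2.783, 0.0]
force: [1.1, 1.1, -0.1]
opening: 0.0355
```

```bash
python3 -c "
from h import *
st();go(.4550,-.0156,.07,35)
c=cam('scene');crop(c,300,160,460,280,5,'k25')"
```

```text
t 45.1 grasp [ 0.4533 -0.0169  0.1686] rail [-0.1107  0.0865] phi 35.0 F [ 1.1  1.1 -0.1] open 0.0355 q6 -0.76
shift [-0.0003, 0.0024, 0.0986] turn [-0.002, -0.004, 0.0]
```

View pics/k25.png

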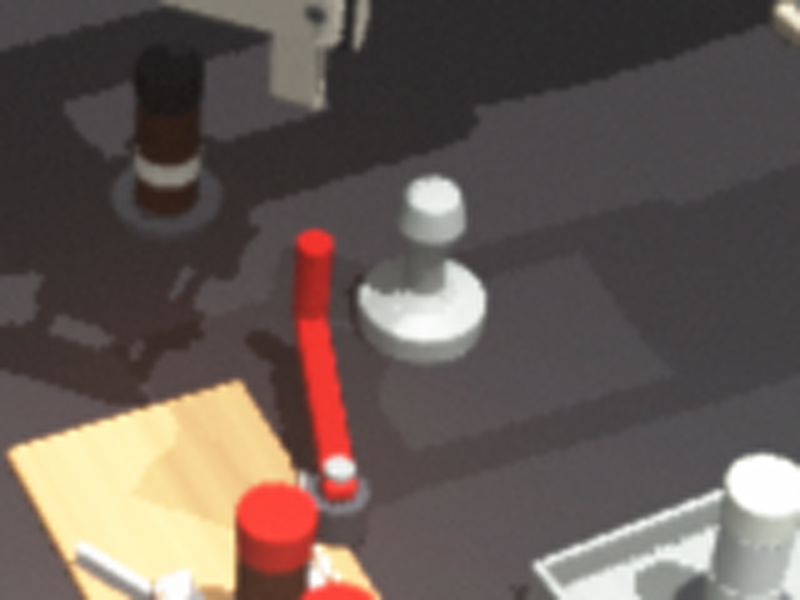

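```bash
python3 -c "
from h import *
c=cam('scene');print(ray(c,(300+316/5,160+239/5),.08), proj(c,(.455,-.0156,.08)))"
```

```text
[ 0.45306274 -0.01214464  0.08      ] [361.55971528 207.1807194 ]
```

jog_arm(
  steps=[
    [0.62,0,0.002,0.03,0,0,0],
    [0.62,0,0.002,0.06,0,0,0],
    [0.62,0,0.002,0.085,0,0,0],
    [0.62,0,0.002,0.098,0,0,0],
    [0.62,0,0.002,0.098,0,0,0],
  ],
)

```text
t: 45.82
tool_pos: [0.4556, -0.0133, 0.0653]
orientation: [-1.452, -2.78, -0.0]
force: [0.1, 0.9, 0.5]
opening: 0.0353
```

jog_arm(
  steps=[
    [1,0,0,0,0,0,0],
    [1,0,0,0,0,0,0],
    [1,0,0,0,0,0,0],
    [1,0,0,0,0,0,0],
  ],
  force=15,
)

```text
t: 46.32
tool_pos: [0.4551, -0.0157, 0.0662]
orientation: [-1.453, -2.78, 0.006]
force: [-6.1, -10.4, 5.6]
opening: 0.0152
```

```bash
python3 lev.py 0.9
```

```text
t 46.33 grasp [ 0.4551 -0.0157  0.0712] rail [-0.1092  0.0849] phi 34.8 F [ -6.1 -10.4   5.6] open 0.0152 q6 -0.75
r 0.09951630368943405 th 1.8650099737300099
1.67 [-0.0158  0.0109  0.0011]
1.48 [-0.0289  0.0251  0.001 ]
1.29 [-0.0391  0.0414  0.0009]
1.09 [-0.0459  0.0594  0.0007]
0.9 [-0.0492  0.0784  0.0006]
```

jog_arm(
  steps=[
    [1,-0.0158,0.0109,0,0,0,0],
    [1,-0.0289,0.0251,0,0,0,0],
    [1,-0.0391,0.0414,0,0,0,0],
    [1,-0.0459,0.0594,0,0,0,0],
    [1,-0.0492,0.0784,0,0,0,0],
  ],
)

```text
t: 46.95
tool_pos: [0.5486, -0.0126, 0.0664]
orientation: [-1.455, -2.781, 0.008]
force: [-2.0, -0.4, 1.9]
opening: 0.0148
```

```bash
python3 lev.py 0.08
```

```text
t 46.95 grasp [ 0.5486 -0.0126  0.0714] rail [-0.0935 -0.0074] phi 34.7 F [-2.  -0.4  1.9] open 0.0148 q6 -0.72
r 0.10166762458956057 th 0.8975654776765142
0.73 [0.0019 0.0165 0.0013]
0.57 [0.0047 0.0325 0.0012]
0.41 [0.0102 0.0479 0.0011]
0.24 [0.018  0.0622 0.001 ]
0.08 [0.0281 0.0751 0.001 ]
```

jog_arm(
  steps=[
    [1,0.0019,0.0165,0,0,0,0],
    [1,0.0047,0.0325,0,0,0,0],
    [1,0.0102,0.0479,0,0,0,0],
    [1,0.018,0.0622,0,0,0,0],
    [1,0.028,0.0751,0,0,0,0],
  ],
)

```text
t: 47.58
tool_pos: [0.595, 0.0545, 0.0667]
orientation: [-1.455, -2.781, 0.007]
force: [-3.4, -1.1, 7.2]
opening: 0.0148
```

```bash
python3 lev.py -0.05
```

```text
t 47.58 grasp [0.595  0.0545 0.0717] rail [-0.0207 -0.0442] phi 34.8 F [-3.4 -1.1  7.2] open 0.0148 q6 -0.6
r 0.10040232763545248 th 0.06699740904259789
0.04 [0.0019 0.0014 0.0017]
0.02 [0.0036 0.003  0.0017]
-0.0 [0.0053 0.0046 0.0017]
-0.03 [0.0071 0.0062 0.0017]
-0.05 [0.0088 0.0077 0.0017]
```

jog_arm(
  steps=[
    [1,0.0019,0.0014,0,0,0,0],
    [1,0.0036,0.003,0,0,0,0],
    [1,0.0053,0.0046,0,0,0,0],
    [1,0.0071,0.0062,0,0,0,0],
  ],
)

```text
t: 48.08
tool_pos: [0.5961, 0.0629, 0.0669]
orientation: [-1.456, -2.782, 0.009]
force: [0.8, -10.8, 3.3]
opening: 0.015
```

```bash
python3 lev.py -0.05
```

```text
t 48.08 grasp [0.5961 0.0629 0.0719] rail [-0.0122 -0.0442] phi 34.7 F [  0.8 -10.8   3.3] open 0.015 q6 -0.58
r 0.10022239688789407 th -0.017771074870358686
-0.02 [0.0006 0.0003 0.0019]
-0.03 [0.0011 0.0007 0.0019]
-0.04 [0.0016 0.0011 0.0019]
-0.04 [0.0021 0.0015 0.0019]
-0.05 [0.0026 0.0019 0.0019]
```

jog_arm(
  steps=[
    [1,0.0026,0.0019,0,0,0,0],
    [1,0.0026,0.0019,0,0,0,0],
  ],
)

```text
t: 48.32
tool_pos: [0.5962, 0.063, 0.0669]
orientation: [1.459, 2.782, -0.015]
force: [1.1, -14.4, 2.5]
opening: 0.0148
```

```bash
python3 lev.py 0
```

```text
t 48.33 grasp [0.5962 0.063  0.0719] rail [-0.0121 -0.0442] phi 34.7 F [  1.1 -14.4   2.5] open 0.0148 q6 -0.58
r 0.10024258846871432 th -0.01888093551785637
-0.02 [-0.0001 -0.0004  0.0019]
-0.01 [-0.0004 -0.0007  0.0019]
-0.01 [-0.0007 -0.0009  0.0019]
-0.0 [-0.001  -0.0012  0.0019]
0.0 [-0.0012 -0.0014  0.0019]
```

Against the stop. Release with the gripper staying put, then rise straight up.

jog_arm(
  steps=[
    [0.62,0,0,0,0,0,0],
    [0.62,0,0,0,0,0,0],
    [0.62,0,0,0,0,0,0],
    [0.62,0,0,-0.04,0,0,0],
    [0.62,0,0,-0.09,0,0,0],
  ],
)

```text
t: 48.95
tool_pos: [0.595, 0.0642, 0.1561]
orientation: [-1.457, -2.779, 0.018]
force: [0.5, 0.1, 1.3]
opening: 0.035
```

jog_arm(
  steps=[
    [0.62,0.05,-0.03,-0.04,0,0,0],
    [0.62,0.1,-0.07,-0.04,0,0,0],
    [0.62,0.14,-0.11,-0.04,0,0,0],
    [0.62,0.17,-0.15,-0.04,0,0,0],
    [0.62,0.17,-0.15,-0.04,0,0,0],
  ],
)

```text
t: 49.58
tool_pos: [0.3725, 0.1196, 0.1973]
orientation: [-1.454, -2.781, 0.016]
force: [-0.2, 0.2, 0.1]
opening: 0.0354
```

```bash
python3 -c "
from h import *
st();s=cam('scene','s26');t=cam('top','t26');crop(t,165,210,345,350,4.4,'rt26')
for c in(t,s):
  for b in blobs(c,(0,150,60),(6,255,255),40): p=ray(c,b[0],.094 if c is t else .088);print(b[0], p.round(4),wr(p).round(3))
"
```

```text
t 49.58 grasp [0.3725 0.1196 0.2023] rail [0.0136 0.1851] phi 34.8 F [-0.2  0.2  0.1] open 0.0354 q6 -0.42
[311.3 170.6] [ 0.758 -0.008  0.094] [-0.061 -0.214]
[379.6 168.2] [ 0.7641 -0.1784  0.094 ] [-0.229 -0.243]
[408. 187.] [ 0.7168 -0.2488  0.094 ] [-0.305 -0.206]
[282.  252.3] [0.5533 0.0637 0.094 ] [-0.017 -0.002]
[190.4 240.8] [0.5813 0.2925 0.094 ] [0.213 0.002]
[212. 243.] [0.576  0.2384 0.094 ] [ 0.159 -0.   ]
[233.5 245.1] [0.5709 0.1846 0.094 ] [ 0.105 -0.003]
[259.2 249.1] [0.5611 0.1205 0.094 ] [ 0.04  -0.002]
[204.6 187.9] [ 0.7249 -0.2391  0.088 ] [-0.294 -0.213]
[196.9 213.4] [ 0.7711 -0.1693  0.088 ] [-0.219 -0.249]
[344.  264.2] [0.5801 0.1117 0.088 ] [ 0.034 -0.022]
[232.1 280.5] [0.784  0.0399 0.088 ] [-0.009 -0.233]
[368.3 289.4] [0.5749 0.1879 0.088 ] [ 0.109 -0.006]
[383.2 310.4] [0.5792 0.242  0.088 ] [ 0.163 -0.003]
[398.5 333.1] [0.5847 0.2958 0.088 ] [ 0.217 -0.001]
```

View pics/s26.png

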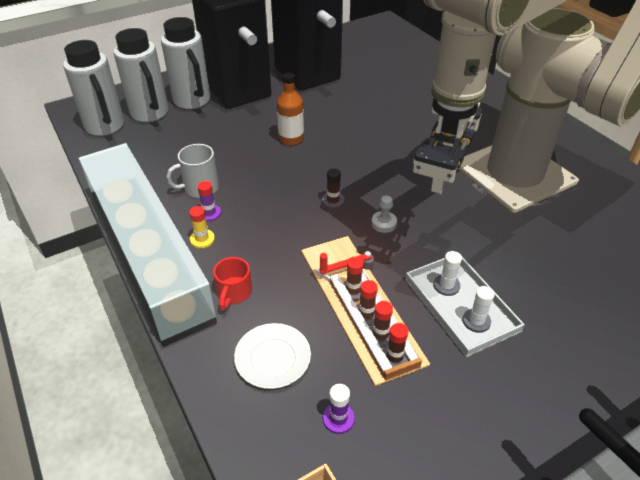

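View pics/rt26.png

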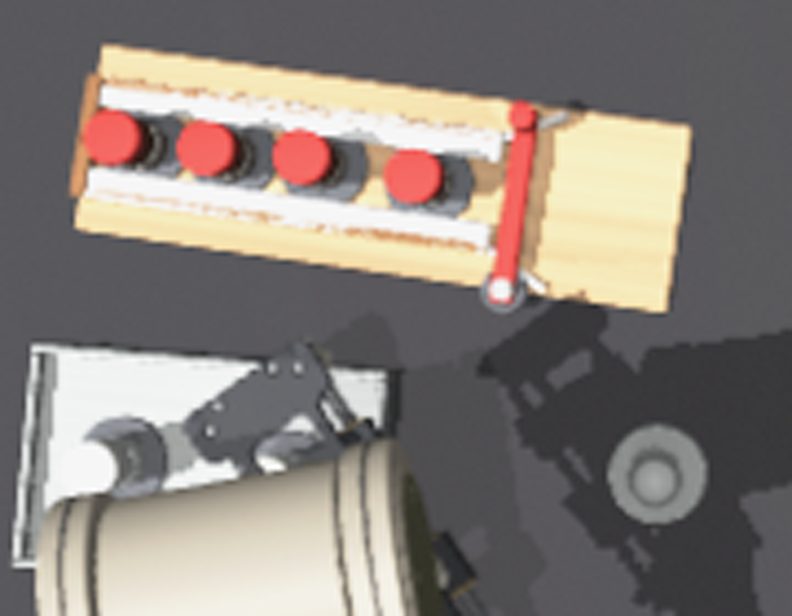

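```bash
python3 -c "
from h import *
t=cam('top','t27');s=cam('scene','s27')
k=wr(ray(t,(165+522/4.4,210+114/4.4),.08))-[-.014,.056];print('lever top',np.arctan2(-k[0],-k[1]))
crop(s,300,230,440,335,5.6,'k27')
print(robot.read_state()['t'])
"
```

```text
lever top 0.0017176135217013824
49.775
```

View pics/k27.png

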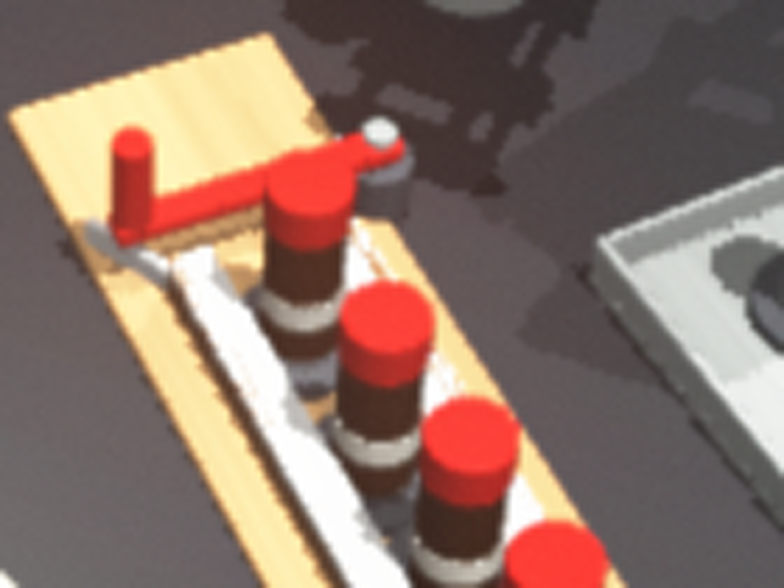

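```bash
python3 -c "
from h import *
c=cam('top')
for b in blobs(c,(0,150,60),(6,255,255),40)[3:]: print(b[0],wr(ray(c,b[0],.094)).round(3))
print(robot.close_job())
"
```

```text
[282.  252.4] [-0.017 -0.001]
[190.4 240.9] [0.213 0.002]
[212. 243.] [ 0.159 -0.   ]
[233.5 245.1] [ 0.105 -0.003]
[259.  249.2] [ 0.041 -0.001]
the job is handed in; nothing more can be done
None
```

The changeover is done and handed in at about 50 s of the 210 s allowed. I swung the lever open to about 1.87 rad and stood both white-capped empties upright in the tray. I then slid all four red-capped fresh jars in under the lips and pushed the lever shut against its stop.

My last checks in the camera views showed:
- **Fresh jars:** all four are upright in the lane at rail x of about 0.213, 0.159, 0.105 and 0.041 m. The foot of the last one is about 13 mm inside the mouth.
- **Lever:** it measures about 0.00 rad from the top view. It pressed back with about 14 N against the stop before I let go.
- **Empties:** both stand upright in the tray.
- **Rest of the counter:** the decaf jar, the look-alikes and the other items look to be where they started. I compared the pictures by eye and only measured the mug and the purple and yellow red-capped look-alikes.

One thing I can't explain for certain: while I was shutting the lever, the first three jars slid about 5 mm further down the lane. The last jar moved a few millimetres towards the mouth. This may have been the random knock the task mentions. The jars then stayed put over the last two looks, so I left them. The two cameras disagreed by up to about 5 mm on jar positions, and no other check failed.

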